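# Put a sample tube into the light path of a tube photometer

## Robot

A 6-joint arm with a two-finger parallel gripper is mounted at the origin on the work surface. World frame = base frame: x ahead of the robot, y to its left, z up, the work surface at z = 0. Lengths are in m, angles in rad, forces in N, time in s.
With the tool pointing down it reaches from about 0.325 to 0.85 m from the base axis. Payload 15.5 kg.
Tool frame: the origin (TCP) lies on the mounting face of the last link; the fingertips stand 191 mm ahead of it and the grasp point (between the pads) lies bot.grip_point_offset ahead of it (bot.grip_point_offset is the distance from the TCP to the grasp point, in m); x points along the fingers, y is the direction in which the jaws open and shut, and the axes are right-handed (so a half turn about x gives the same grasp; the last joint's range is limited). The gripper opens to 91 mm and grips with 3 to 60 N. Pads are 32 mm wide; open, the fingers measure 118 mm over their backs; the gripper's body (76 mm by 178 mm) begins 60 mm behind the grasp point.
Start: joints at [1.196, 0.494, 1.345, -0, 1.302, -0.096], TCP at [0.173, 0.601, 0.405] pointing down, gripper open.
Joint ranges: [-2.91, 2.91], [-0.82, 2.16], [0.22, 2.67], [-1.22, 4.37], [0.12, 2.79], [-3.08, 3.08]. Speed limits (rad/s): [1.89, 1.89, 2.57, 3.01, 3.01, 3.01].

## Interface

Orientations are given as a unit quaternion [x, y, z, w].
In Python, from station import bot gives the robot as it stands.
- The arm moves only by the tool drive_tool, never from a script. Its argument "rows" is a list of rows, each an object with "delta_pos": the shift along the tool's x, y, z in mm, a list of three; "rotation": the turn, a rotation vector about the tool's x, y, z in rad, a list of three; "claw": the opening, from 0 (shut) to 1 (fully open). In form: [{"delta_pos": [tx, ty, tz], "rotation": [ax, ay, az], "claw": claw}, ...]. A call has 1 to 5 rows; each row is the pose to reach, as a shift and turn from the pose commanded when the call began, along the tool's axes at that moment; what a row does not reach only later rows make up. A row lasts 1/8 s, in which the tool goes at most 62.5 mm and 10.7 degrees, less where a joint would pass 70% of its speed; a pose out of reach is approached as far as the arm can. A call with a gripper value outside its range is refused whole. The fingers move at their own pace and stop on an object; the grip force is fixed at half the most. Time passes only in rows, so rows that repeat a pose let the fingers close. It gives the time, the measured TCP pose, the force and the opening at its end, in the units of the state.
- bot.get_state(): the state, without advancing time (a new reading comes with each control period).
- bot.read_camera(name): name is "side" or "top" or "wrist"; returns a dict with "frame" (480x640x3 uint8, red, green, blue), "fx", "fy", "cx", "cy" (pixels), "xyz" and "orientation" of the camera in the world. Camera axes: x right, y down, z forward; pixel columns grow to the right and rows downward; lengths in m; the calibration is good to about 2 mm. A picture is of the moment at which its call begins. There is no depth.
- bot.job_done(): hands the job in, once; it reports no verdict.
The state is a dict: "time_s": time; "joint_pos": joint angles; "qvel": joint speeds; "effort": joint torques, N m; "position": TCP position; "ee_rot": TCP orientation; "ft_force": force on the tool from outside, world axes, zero at the start; "ft_torque": the same for the moment, N m; "width": finger opening in m.
Only numpy, scipy, OpenCV 4.12 (cv2) and the standard library are available. Lean on these libraries where they do the work, as an engineer would, in place of code of your own. Each camera call takes 0.05 s, during which the arm holds its last target.

## Task

Get the capped sample tube ready for a reading in the photometer: slide the photometer's lid all the way back, take the tube out of the rack and stand it in the free place of the tube changer, lowering it to the bottom and not dropping it. Let go of it, then slide the changer along (its black slide grip is in front of the chamber) until the sample tube is centred in the light path, and slide the lid fully shut again. Leave the other tubes, the flask and the bottle where they stand.

Things in the scene. Friction and masses are not known exactly. Their poses are not given: they have to be found in the camera images.
- photometer: Cream photometer, fixed, 300 mm wide (y), 360 deep (x), flat top 160 mm high. Origin on the bench under the middle of its sample chamber; x points to its back, y to its left, z up. From front to back: sloping key panel (x -165 to -105 mm), strip with the changer's slot (-105 to -50), open-topped chamber (-50 to 50, y -124 to 124, floor 46 high) under the sliding lid, rear housing (50 to 195).
- lid (a joint): Flat sliding lid, 112 mm (x) by 258 mm, upper face 165 mm above the bench, underside 161. Value in m along the photometer's +x: 0 is shut over the chamber, 0.108 is all the way back over the rear housing, with the chamber wholly open. May start a little ajar. Rubs with about 1.5 N, stays where it is left. Rails 8 mm high flank it at y = +-134 mm.
- bar_top (a point): Middle of the upper face of the black finger bar that stands on the middle of the lid: bar 100 mm long along the photometer's y, 12 mm thick along x, 18 mm high, its top 183 mm above the bench. Moves with the lid.
- changer (a joint): Tube changer: block with four bores in a row, sliding along the photometer's y in the chamber. Value in m along its +y, -0.052 to 0.052; at 0 its middle and grip are at the photometer's y = 0. Rubs with about 2 N, stays where left, no clicks. Block 38 mm (x) by 130, upper face 106 mm above the bench. With its grip at the tick with n dots, the place n-th from the right is in the light path.
- grip_top (a point): Middle of the upper face of the changer's black slide grip, which comes up through the slot in the strip in front of the chamber (photometer's x = -78 mm). Grip 22 mm (x) by 16 mm (y), from 163 to 185 mm above the bench, a white line across its middle; one piece with the changer. Four ticks in front of the slot, 32 mm apart, with one dot (left) to four dots (right).
- free_place (a point): Centre of the mouth of the changer's only empty bore, second from the right (16 mm to the -y side of the changer's middle), in the block's upper face, 106 mm above the bench. Bore 18 mm wide, 50 deep, 2 mm chamfer. Moves with the changer. The other three places, 32 mm apart, hold sealed reference tubes with metal caps, fixed in the block, tops 145 mm above the bench.
- light_path (a point): Point on the light path, 107 mm above the bench, at the middle of the chamber. The light crosses the chamber along the photometer's x, at its y = 0, between the two aluminium lens barrels on the chamber's front and back walls (16 mm long, 22 mm across, axis 85 mm above the bench). The tubes in the changer pass through it.
- sample_mid (a point): Middle of the sample tube, on its axis: glass, 16 mm diameter, 100 long, round foot, black screw cap 18 mm in diameter over its top 16 mm (cap centre 42 mm above this point); 28 g. It stands in a hole of the rack, foot 10 mm above the bench, the only capped tube there. Stood fully in the changer, this point is level with the block's upper face and the cap's top is 156 mm above the bench.
- sample: The same sample tube; origin at its foot, z along it towards the cap.
- rack: Steel tube rack, fixed, 200 mm (its x) by 90 mm, top plate 63 mm above the bench; two rows of four 18.5 mm holes, 44 mm apart both ways. Origin on the bench under its middle.
- tube_a: Open test tube, 80 mm long, no cap, standing in the rack; origin at its foot. To be left alone.
- tube_b: Another such open tube in the rack; origin at its foot. To be left alone.
- flask: Conical glass flask, 72 mm across, 102 mm high, on the bench; origin under its middle. To be left alone.
- reagent: Amber bottle, 64 mm across, 130 mm high, on the bench; origin under its middle. To be left alone.

How it is judged:
By the outcome, as a careful person would: the job done as asked, in the order asked, and still so for the second after the job is handed in, with the robot touching nothing.
It also fails if it takes over 72 s, if anything falls off the work surface, if the arm or the gripper's body presses on something with over 40 N, if the wrist force passes 120 N, or if a joint passes its speed limit or range.

## Working session

There is one attempt and no reset: what is moved stays moved. The work goes in short steps, Python scripts to look and compute and a tool call to move; the robot and the scene stay as the last step left them, time stands still between calls to the robot, and variables do not carry over. Pictures are saved under pics/ and viewed, and the job is handed in when it is done.

Besides the shell and the picture viewer there is one more tool, called after "Emit:" by a JSON object that holds its "method" and its "body", one argument or row to a line. drive_tool: Moves the arm, as the interface text tells. Its arguments: {"type":"object","properties":{"rows":{"type":"array"}},"required":["rows"]}

```bash
ls; mkdir -p pics; cat > h.py <<'E'
from station import bot
import numpy as np, cv2
from scipy.spatial.transform import Rotation as R
def snap(n,f):
    c=bot.read_camera(n); cv2.imwrite('pics/'+f,c['frame'][:,:,::-1]); 
    import pickle; pickle.dump(c,open('pics/'+f[:-4]+'.pkl','wb')); return c
def ld(f):
    import pickle; return pickle.load(open('pics/'+f+'.pkl','rb'))
def ray(c,u,v):
    d=np.array([(u-c['cx'])/c['fx'],(v-c['cy'])/c['fy'],1.])
    return np.array(c['xyz']),R.from_quat(c['orientation']).apply(d)
def onz(c,u,v,z):
    o,d=ray(c,u,v); return o+d*(z-o[2])/d[2]
def proj(c,p):
    q=R.from_quat(c['orientation']).inv().apply(np.array(p)-c['xyz'])
    return np.array([c['cx']+c['fx']*q[0]/q[2],c['cy']+c['fy']*q[1]/q[2]])
def tool(dw):
    s=bot.get_state(); return R.from_quat(s['ee_rot']).inv().apply(dw)
E
python3 - <<'E'
from h import *
for n in ['side','top','wrist']:
    c=snap(n,n+'0.png'); print(n,c['fx'],c['cx'],c['cy'],c['xyz'],c['orientation'])
s=bot.get_state();print(s); print(bot.grip_point_offset); print(R.from_quat(s['ee_rot']).as_matrix().round(3))
E
```

```text
pics
side 520.2114565963826 312.0309513384353 239.14129309169408 [0.23198126 0.55628325 0.68627971] [-0.28974181  0.86677333 -0.38418551  0.13097775]
top 504.4252685853612 314.8896371530604 241.63522538853732 [0.4982439  0.11966635 0.99934585] [ 0.70856628 -0.70404178  0.04427332 -0.01728775]
wrist 403.48973510519977 315.700850260996 238.588874942865 [0.10441194 0.61956439 0.38344525] [0.79217054 0.59686499 0.07667365 0.10168169]
{'time_s': 0.15, 'joint_pos': array([ 1.19552790e+00,  4.94040753e-01,  1.34598887e+00,  1.01756060e-05,
        1.30249005e+00, -9.54905286e-02]), 'qvel': array([ 0.00137005, -0.00312984, -0.00258934,  0.00248307,  0.00093872,
       -0.00057143]), 'effort': array([ 1.06422252e-03, -8.79207373e+01, -3.82051206e+01,  7.07565690e-02,
        5.01523109e-02, -1.26119648e-04]), 'position': array([0.17253636, 0.60059381, 0.40427494]), 'ee_rot': array([ 0.09827716,  0.700279  , -0.09891296,  0.70011938]), 'ft_force': array([ 0.43776116, -0.00713127, -0.12856493]), 'ft_torque': array([ 0.03639497, -0.03617994,  0.01487286]), 'width': 0.09108421513782429}
0.172
[[-0.     0.276  0.961]
 [-0.001  0.961 -0.276]
 [-1.    -0.001 -0.   ]]
```

View pics/top0.png

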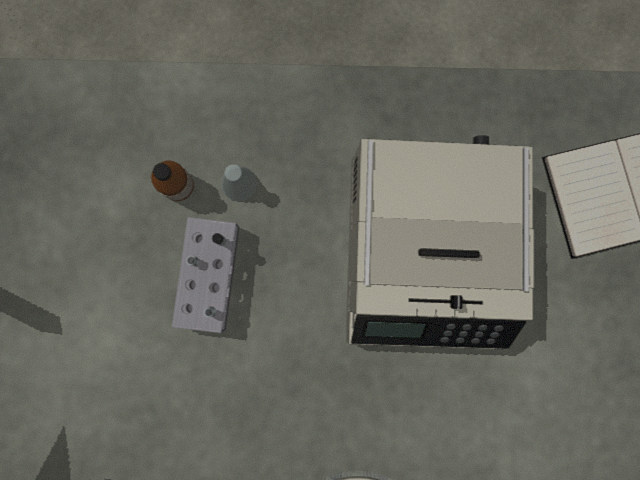

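View pics/side0.png

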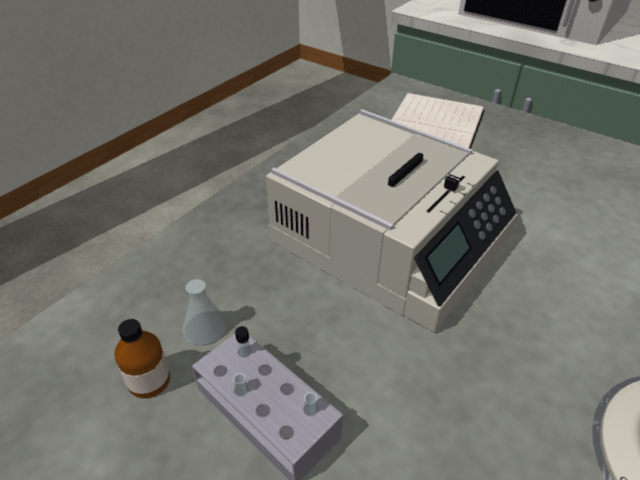

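View pics/wrist0.png

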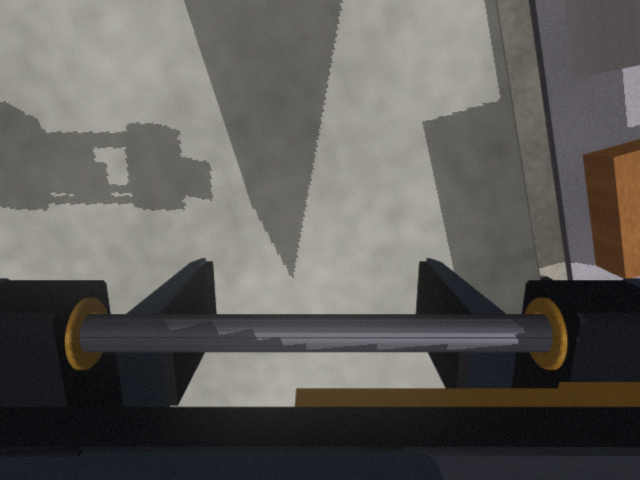

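The top view shows the photometer at right (bar around 449,253; grip around 457,301), and the rack at left with the black-capped tube around (218,239). The flask is just beyond the rack, around (233,175), and the bottle is around (170,180). Now I'll measure them.

```bash
python3 - <<'E'
from h import *
for n in ['top0','side0']:
    c=ld(n); f=c['frame']; g=f.max(axis=2)
    m=(g<45).astype(np.uint8)
    k,l,st,ce=cv2.connectedComponentsWithStats(m)
    for i in range(1,k):
        if st[i,4]>25 and st[i,4]<6000: print(n,i,st[i],ce[i].round(1))
im=cv2.resize(cv2.cvtColor(ld('top0')['frame'],cv2.COLOR_RGB2BGR)[215:355,340:540],None,fx=4,fy=4,interpolation=cv2.INTER_CUBIC);cv2.imwrite('pics/tc.png',im)
im=cv2.resize(cv2.cvtColor(ld('top0')['frame'],cv2.COLOR_RGB2BGR)[150:340,140:280],None,fx=3,fy=3,interpolation=cv2.INTER_CUBIC);cv2.imwrite('pics/tr.png',im)
E
```

```text
top0 1 [474 137   6   7  28] [475.9 139.9]
top0 2 [482 136   7   8  42] [485.4 139.7]
top0 4 [542 156  40 103 221] [557.8 208.7]
top0 6 [153 163  19  18 219] [162.3 171.8]
top0 21 [213 234  11  10  75] [217.4 238.4]
top0 26 [419 249  60   9 394] [448.7 253.1]
top0 33 [409 296  48  13 161] [440.9 301.1]
top0 34 [460 296  22  13  72] [467.3 302. ]
top0 35 [ 352  315  174   34 3467] [440.2 331.5]
side0 1 [ 465    0  101   31 2055] [520.7  10.7]
side0 15 [388 153  35  33 375] [405.2 169.5]
side0 16 [ 414  171  102  135 3947] [466.2 237.3]
side0 17 [445 177  14  14 140] [450.8 183.4]
side0 20 [428 191  21  21  41] [437.8 200.8]
side0 21 [275 201   3  21  30] [276.1 210.9]
side0 22 [280 204   3  20  30] [281.1 213.8]
side0 23 [285 206   3  21  29] [286.1 216.4]
side0 24 [290 209   3  21  29] [291.2 220.1]
side0 25 [296 212   2  20  32] [296.4 223. ]
side0 26 [301 214   2  21  41] [301.5 224.2]
side0 27 [306 217   2  21  34] [306.6 225.5]
side0 28 [118 319  24  23 408] [129.9 330.4]
side0 29 [236 327  13  16 169] [241.7 334.5]
```

View pics/tc.png

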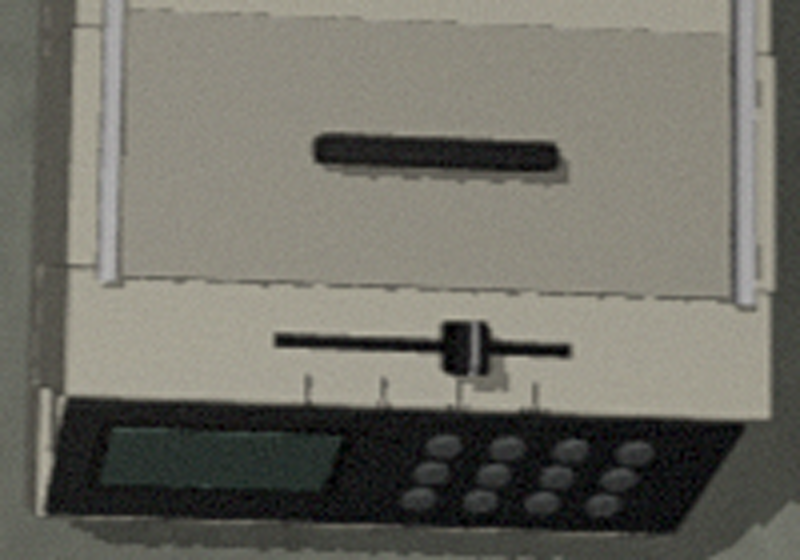

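View pics/tr.png

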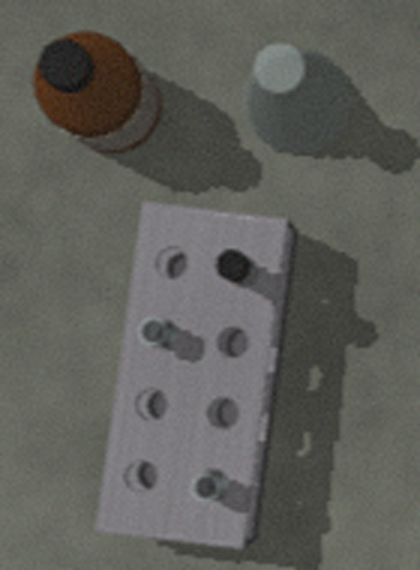

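```bash
python3 - <<'E'
from h import *
c=ld('top0');s=ld('side0')
P=lambda u,v,z:onz(c,u/4+340,v/4+215,z)
a=P(70,397,.16);b=P(772,418,.16);print('front corners',a,b,np.linalg.norm(a-b), np.arctan2(*( (b-a)[:2]*[1,1])) )
a=P(122,277,.165);b=P(733,297,.165);print('lid front',a,b,np.linalg.norm(a-b))
a2=P(122,10,.165);b2=P(728,33,.165);print('lid back',a2,b2)
for u,v in [(308,390),(384,393),(459,396),(535,398)]: print('tick',P(u,v,.16))
print('grip',P(467,348,.185),P(478,348,.185))
ax=P(314,147,.183);bx=P(560,156,.183);print('bar',ax,bx,(ax+bx)/2,np.linalg.norm(ax-bx))
ang=(b-a)[:2]; print('dir y',-ang/np.linalg.norm(ang))
def tri(u1,v1,u2,v2):
    o1,d1=ray(c,u1,v1);o2,d2=ray(s,u2,v2)
    d1/=np.linalg.norm(d1);d2/=np.linalg.norm(d2)
    t=np.linalg.lstsq(np.c_[d1,-d2],o2-o1,rcond=None)[0]
    p,q=o1+d1*t[0],o2+d2*t[1]; return (p+q)/2,np.linalg.norm(p-q)
print('cap tri',tri(217.4,238.4,241.7,334.5))
print('cap z.11',onz(c,217.4,238.4,.106),onz(s,241.7,334.5,.100))
Q=lambda u,v,z=.063:onz(c,u/3+140,v/3+150,z)
for u,v in [(171,263),(155,331),(150,404),(140,474),(232,342),(222,412),(208,486)]: print('hole',Q(u,v))
print('rack corners',[Q(*p).round(4) for p in [(142,203),(293,222),(98,530),(246,548)]])
print('flask',Q(280,68,.102),'bottle cap',Q(67,66,.13))
print('tris grip',tri(457,301.5,453,180),'bar',tri(449,253,405.5,169))
E
```

```text
front corners [0.45152604 0.0165708  0.16      ] [ 0.44356145 -0.27887061  0.16      ] 0.2955487537107447 -3.114640898067249
lid front [ 0.50112253 -0.00456352  0.165     ] [ 0.49402338 -0.26156585  0.165     ] 0.25710035894000927
lid back [ 0.61258145 -0.00510907  0.165     ] [ 0.60532753 -0.26294856  0.165     ]
tick [ 0.4546698  -0.08284461  0.16      ]
tick [ 0.4535171  -0.11475802  0.16      ]
tick [ 0.45236026 -0.14633384  0.16      ]
tick [ 0.45161555 -0.17842454  0.16      ]
grip [ 0.47303757 -0.14207186  0.185     ] [ 0.47305337 -0.14658611  0.185     ]
bar [ 0.55441949 -0.08105184  0.183     ] [ 0.55145978 -0.18292201  0.183     ] [ 0.55293964 -0.13198693  0.183     ] 0.10191315553325468
dir y [0.02761238 0.99961871]
cap tri (array([0.58159604, 0.25903012, 0.10298479]), np.float64(0.001453343197626249))
cap z.11 [0.58073739 0.25810867 0.106     ] [0.58402957 0.25788542 0.1       ]
hole [0.58575775 0.30227426 0.063     ]
hole [0.54375832 0.31097111 0.063     ]
hole [0.49910388 0.31284988 0.063     ]
hole [0.4566311  0.31777685 0.063     ]
hole [0.53730712 0.26387919 0.063     ]
hole [0.49443609 0.2690405  0.063     ]
hole [0.44950166 0.27652352 0.063     ]
rack corners [array([0.6229, 0.321 , 0.063 ]), array([0.6119, 0.2279, 0.063 ]), array([0.4229, 0.3421, 0.063 ]), array([0.4122, 0.2527, 0.063 ])]
flask [0.69998009 0.23282543 0.102     ] bottle cap [0.6932149  0.35159475 0.13      ]
tris grip (array([ 0.4729587 , -0.14428039,  0.18071308]), np.float64(0.0016911583517878496)) bar (array([ 0.55382283, -0.13345792,  0.17540901]), np.float64(0.0013369162339925953))
```

```bash
cat >> h.py <<'E'
O=np.array([.5526,-.1330,0]); YD=np.array([.0277,.9996,0]); XD=np.array([.9996,-.0277,0]); ZD=np.array([0,0,1.])
def ph(x,y,z): return O+XD*x+YD*y+ZD*z
def inph(p): d=np.array(p)-O; return np.array([d@XD,d@YD,d[2]])
M=np.c_[-ZD,XD,np.cross(-ZD,XD)]
def go(g):
    s=bot.get_state(); r=R.from_quat(s['ee_rot']); t=np.array(g)+[0,0,bot.grip_point_offset]
    print('t',round(s['time_s'],2),'gp',(s['position']+r.apply([bot.grip_point_offset,0,0])).round(4),'F',np.round(s['ft_force'],1),'w',round(s['width'],4))
    print('d mm',(r.inv().apply(t-s['position'])*1000).round(1),'rot',(r.inv()*R.from_matrix(M)).as_rotvec().round(3))
E
python3 -c "
from h import *
print(M.round(3)); go(ph(0,0,.25)); go([.5816,.2588,.106])"
```

```text
[[-0.     1.    -0.028]
 [-0.    -0.028 -1.   ]
 [-1.     0.     0.   ]]
t 0.15 gp [0.1725 0.6004 0.2323] F [ 0.4 -0.  -0.1] w 0.0911
d mm [ -17.2 -600.1  567.9] rot [1.319e+00 1.000e-03 1.000e-03]
t 0.15 gp [0.1725 0.6004 0.2323] F [ 0.4 -0.  -0.1] w 0.0911
d mm [ 126.4 -215.4  487.6] rot [1.319e+00 1.000e-03 1.000e-03]
```

Emit:
{"method": "drive_tool", "body": {
  "rows": [
    {"delta_pos":[-17,-600,568],"rotation":[1.319,0,0],"claw":0.45},
    {"delta_pos":[-17,-600,568],"rotation":[1.319,0,0],"claw":0.45},
    {"delta_pos":[-17,-600,568],"rotation":[1.319,0,0],"claw":0.45},
    {"delta_pos":[-17,-600,568],"rotation":[1.319,0,0],"claw":0.45},
    {"delta_pos":[-17,-600,568],"rotation":[1.319,0,0],"claw":0.45}
  ]
}}

```text
time_s: 0.78
position: [0.3168, 0.3215, 0.4112]
ee_rot: [0.406, 0.579, -0.406, 0.579]
ft_force: [0.6, -0.6, 0.6]
width: 0.044
```

```bash
python3 -c "
from h import *
go(ph(0,0,.25))"
```

```text
t 0.78 gp [0.3169 0.3215 0.2392] F [ 0.6 -0.6  0.6] w 0.044
d mm [-10.8  66.8 507.6] rot [ 0.375 -0.    -0.   ]
```

Emit:
{"method": "drive_tool", "body": {
  "rows": [
    {"delta_pos":[-11,67,508],"rotation":[0.375,0,0],"claw":0.45},
    {"delta_pos":[-11,67,508],"rotation":[0.375,0,0],"claw":0.45},
    {"delta_pos":[-11,67,508],"rotation":[0.375,0,0],"claw":0.45},
    {"delta_pos":[-11,67,508],"rotation":[0.375,0,0],"claw":0.45},
    {"delta_pos":[-11,67,508],"rotation":[0.375,0,0],"claw":0.45}
  ]
}}

```text
time_s: 1.4
position: [0.4625, 0.0448, 0.418]
ee_rot: [0.506, 0.494, -0.505, 0.495]
ft_force: [1.3, 1.4, -0.1]
width: 0.0409
```

Emit:
{"method": "drive_tool", "body": {
  "rows": [
    {"delta_pos":[0,0,200],"rotation":[0,0,0],"claw":0.45},
    {"delta_pos":[0,0,200],"rotation":[0,0,0],"claw":0.45},
    {"delta_pos":[0,0,200],"rotation":[0,0,0],"claw":0.45},
    {"delta_pos":[0,0,200],"rotation":[0,0,0],"claw":0.45}
  ]
}}

```text
time_s: 1.9
position: [0.4573, -0.1563, 0.4177]
ee_rot: [-0.506, -0.494, 0.506, -0.494]
ft_force: [-0.2, 0.9, 0.1]
width: 0.0406
```

```bash
python3 -c "
from h import *
go(ph(0,0,.188)); snap('wrist','w1.png'); snap('side','s1.png')"
```

```text
t 1.9 gp [ 0.4573 -0.1564  0.2457] F [-0.2  0.9  0.1] w 0.0406
d mm [ 57.7  94.6 -25.7] rot [ 0.003  0.001 -0.   ]
```

View pics/w1.png

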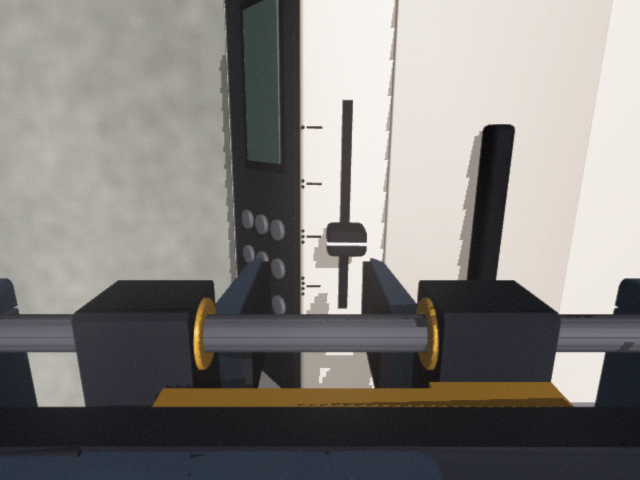

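View pics/s1.png

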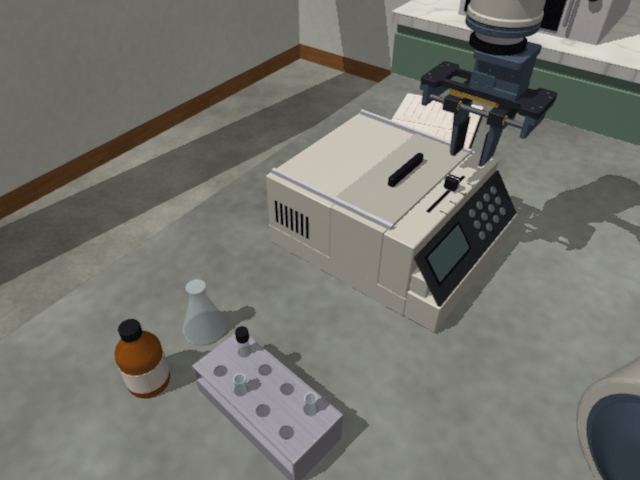

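The wrist view shows four ticks at rows 127/183/236/286, with the grip's white line at (346,244). That puts the changer near the 3-dot tick. The lid's front edge is at column 389.

```bash
python3 -c "
from h import *
c=ld('w1')
for p in [(322,127,.16),(322,183,.16),(322,236,.16),(321,286,.16),(346,244,.185),(390,150,.165),(386,240,.165),(300,127,.16),(300,286,.16),(498,128,.183)]: print(p,(inph(onz(c,*p))*1000).round(1))
"
```

```text
(322, 127, 0.16) [-91.  48. 160.]
(322, 183, 0.16) [-90.8  16.4 160. ]
(322, 236, 0.16) [-90.6 -15.7 160. ]
(321, 286, 0.16) [-91.  -47.9 160. ]
(346, 244, 0.185) [-77.9 -13.8 185. ]
(390, 150, 0.165) [-52.8  35.6 165. ]
(386, 240, 0.165) [-52.6 -16.7 165. ]
(300, 127, 0.16) [-103.5   47.9  160. ]
(300, 286, 0.16) [-104.1  -48.   160. ]
(498, 128, 0.183) [ -1.3  47.4 183. ]
```

Emit:
{"method": "drive_tool", "body": {
  "rows": [
    {"delta_pos":[0,95,-26],"rotation":[0,0,0],"claw":0.45},
    {"delta_pos":[0,95,-26],"rotation":[0,0,0],"claw":0.45},
    {"delta_pos":[50,95,-26],"rotation":[0,0,0],"claw":0.45},
    {"delta_pos":[57,95,-26],"rotation":[0,0,0],"claw":0.45},
    {"delta_pos":[57,95,-26],"rotation":[0,0,0],"claw":0.45}
  ]
}}

```text
time_s: 2.62
position: [0.553, -0.1283, 0.3614]
ee_rot: [-0.505, -0.495, 0.505, -0.495]
ft_force: [0.2, -0.2, -0.1]
width: 0.0412
```

```bash
python3 -c "
from h import *
go(ph(0,0,.188)); snap('side','s2.png'); snap('wrist','w2.png')"
```

```text
t 2.62 gp [ 0.5529 -0.1282  0.1894] F [ 0.2 -0.2 -0.1] w 0.0412
d mm [ 1.4 -0.3  4.7] rot [ 0.007 -0.     0.001]
```

View pics/s2.png

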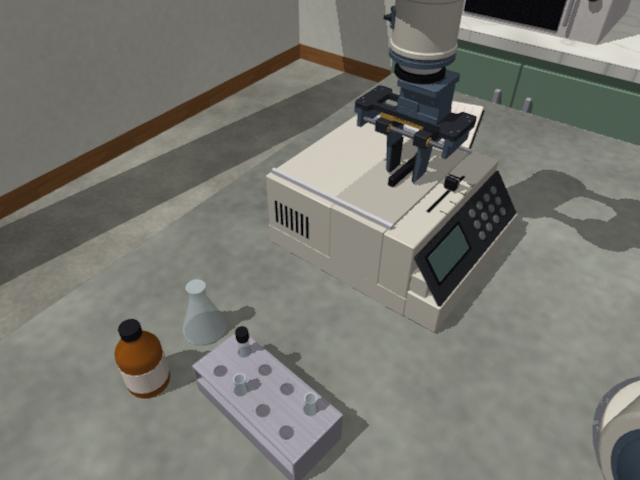

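The fingers straddle the bar, so I'll close on it.

Emit:
{"method": "drive_tool", "body": {
  "rows": [
    {"delta_pos":[2,0,4],"rotation":[0.007,0,0],"claw":0.0},
    {"delta_pos":[2,0,4],"rotation":[0.007,0,0],"claw":0.0},
    {"delta_pos":[2,0,4],"rotation":[0.007,0,0],"claw":0.0},
    {"delta_pos":[2,0,4],"rotation":[0.007,0,0],"claw":0.0},
    {"delta_pos":[2,0,4],"rotation":[0.007,0,0],"claw":0.0}
  ]
}}

```text
time_s: 3.35
position: [0.5532, -0.1332, 0.3592]
ee_rot: [0.507, 0.493, -0.507, 0.493]
ft_force: [-1.4, -1.5, 5.9]
width: 0.0121
```

```bash
python3 -c "
from h import *
go(ph(.108,0,.188))"
```

```text
t 3.35 gp [ 0.5533 -0.1333  0.1872] F [-1.4 -1.5  5.9] w 0.0121
d mm [ -0.8 107.4  -0.3] rot [-0.001  0.    -0.001]
```

Emit:
{"method": "drive_tool", "body": {
  "rows": [
    {"delta_pos":[-1,30,0],"rotation":[0,0,0],"claw":0.0},
    {"delta_pos":[-1,60,0],"rotation":[0,0,0],"claw":0.0},
    {"delta_pos":[-1,85,0],"rotation":[0,0,0],"claw":0.0},
    {"delta_pos":[-1,100,0],"rotation":[0,0,0],"claw":0.0},
    {"delta_pos":[-1,104,0],"rotation":[0,0,0],"claw":0.0}
  ]
}}

```text
time_s: 3.98
position: [0.6576, -0.1365, 0.3592]
ee_rot: [-0.507, -0.493, 0.508, -0.493]
ft_force: [-2.2, -5.2, -2.1]
width: 0.0116
```

Emit:
{"method": "drive_tool", "body": {
  "rows": [
    {"delta_pos":[0,2,0],"rotation":[0,0,0],"claw":0.0},
    {"delta_pos":[0,3,0],"rotation":[0,0,0],"claw":0.0}
  ]
}}

```text
time_s: 4.22
position: [0.6598, -0.1366, 0.3592]
ee_rot: [-0.507, -0.493, 0.508, -0.493]
ft_force: [-1.2, -6.3, -3.4]
width: 0.0117
```

```bash
python3 -c "
from h import *
go(ph(.108,0,.188))"
```

```text
t 4.22 gp [ 0.6596 -0.1367  0.1872] F [-1.2 -6.3 -3.4] w 0.0117
d mm [-0.8  0.7 -0.6] rot [-0.001  0.001  0.001]
```

Emit:
{"method": "drive_tool", "body": {
  "rows": [
    {"delta_pos":[0,1,0],"rotation":[0,0,0],"claw":0.0},
    {"delta_pos":[0,2,0],"rotation":[0,0,0],"claw":0.0},
    {"delta_pos":[0,2,0],"rotation":[0,0,0],"claw":0.0}
  ]
}}

```text
time_s: 4.6
position: [0.6616, -0.1367, 0.3592]
ee_rot: [-0.506, -0.493, 0.508, -0.492]
ft_force: [-3.5, -5.6, -1.2]
width: 0.0118
```

Emit:
{"method": "drive_tool", "body": {
  "rows": [
    {"delta_pos":[0,1,0],"rotation":[0,0,0],"claw":0.0},
    {"delta_pos":[0,2,0],"rotation":[0,0,0],"claw":0.0},
    {"delta_pos":[0,2,0],"rotation":[0,0,0],"claw":0.0}
  ]
}}

```text
time_s: 4.97
position: [0.6623, -0.1368, 0.3591]
ee_rot: [-0.506, -0.494, 0.509, -0.491]
ft_force: [-17.0, -5.7, 7.2]
width: 0.0116
```

The force rose to 17 N, so the lid is at its stop. Releasing and lifting.

Emit:
{"method": "drive_tool", "body": {
  "rows": [
    {"delta_pos":[0,-1,0],"rotation":[0,0,0],"claw":0.37},
    {"delta_pos":[0,-1,0],"rotation":[0,0,0],"claw":0.37},
    {"delta_pos":[-20,-1,0],"rotation":[0,0,0],"claw":0.37},
    {"delta_pos":[-60,-1,0],"rotation":[0,0,0],"claw":0.37},
    {"delta_pos":[-60,-1,0],"rotation":[0,0,0],"claw":0.37}
  ]
}}

```text
time_s: 5.6
position: [0.6637, -0.1363, 0.4231]
ee_rot: [0.508, 0.491, -0.506, 0.495]
ft_force: [0.0, -0.4, -1.1]
width: 0.0338
```

```bash
python3 -c "
from h import *
go([.582,.2588,.19])"
```

```text
t 5.6 gp [ 0.6647 -0.1365  0.2511] F [ 0.  -0.4 -1.1] w 0.0338
d mm [  60.1  -93.2 -392.7] rot [-0.     0.001 -0.005]
```

Emit:
{"method": "drive_tool", "body": {
  "rows": [
    {"delta_pos":[0,-93,-393],"rotation":[0,0,-0.005],"claw":0.37},
    {"delta_pos":[0,-93,-393],"rotation":[0,0,-0.005],"claw":0.37},
    {"delta_pos":[0,-93,-393],"rotation":[0,0,-0.005],"claw":0.37},
    {"delta_pos":[0,-93,-393],"rotation":[0,0,-0.005],"claw":0.37},
    {"delta_pos":[0,-93,-393],"rotation":[0,0,-0.005],"claw":0.37}
  ]
}}

```text
time_s: 6.22
position: [0.599, 0.1717, 0.4193]
ee_rot: [-0.506, -0.494, 0.508, -0.491]
ft_force: [1.5, -0.8, 1.0]
width: 0.0338
```

```bash
python3 -c "
from h import *
go([.582,.2588,.19]);snap('top','t3.png')"
```

```text
t 6.22 gp [0.5981 0.1718 0.2473] F [ 1.5 -0.8  1. ] w 0.0338
d mm [ 57.4 -19.2 -86.5] rot [-0.001 -0.     0.005]
```

View pics/t3.png

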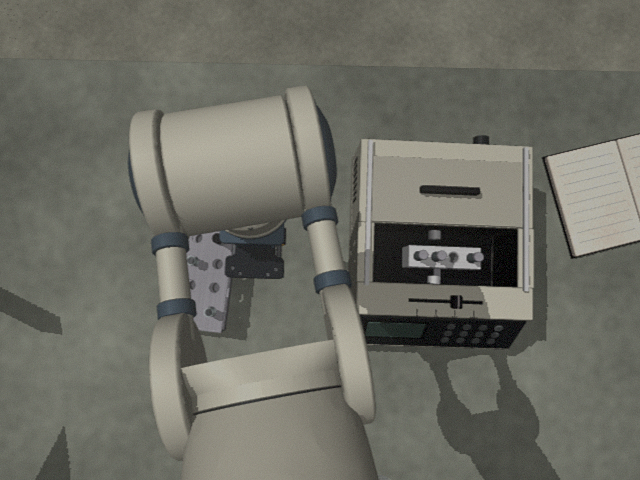

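The chamber is fully open, with the block around (440,257), the lens barrels at (434,234) and (434,279), and the free bore around (455,257). Zooming in.

```bash
python3 - <<'E'
from h import *
c=ld('t3')
cv2.imwrite('pics/tz.png',cv2.resize(c['frame'][225:290,370:520,::-1],None,fx=5,fy=5,interpolation=cv2.INTER_CUBIC))
print('expected bore px',(proj(c,ph(0,-.0158-.016,.106))-[370,225])*5,(proj(c,ph(0,-.0138-.016,.106))-[370,225])*5)
print('front cor',inph(onz(c,448.7,189,.183)))
E
```

```text
expected bore px [421.90630662 157.32047362] [416.39219095 157.12753371]
front cor [0.10639429 0.00301334 0.183     ]
```

View pics/tz.png

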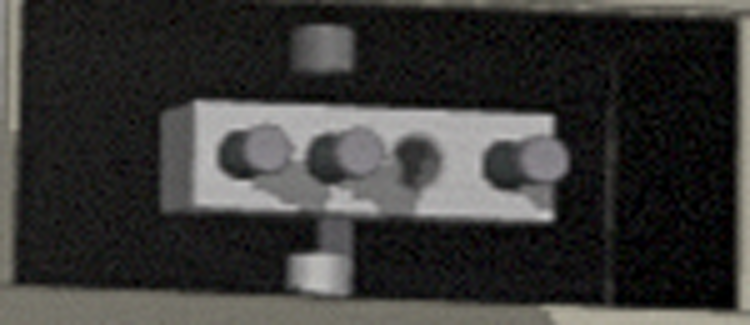

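Emit:
{"method": "drive_tool", "body": {
  "rows": [
    {"delta_pos":[0,-19,-87],"rotation":[0,0,0.005],"claw":0.37},
    {"delta_pos":[0,-19,-87],"rotation":[0,0,0.005],"claw":0.37},
    {"delta_pos":[57,-19,-87],"rotation":[0,0,0.005],"claw":0.37},
    {"delta_pos":[57,-19,-87],"rotation":[0,0,0.005],"claw":0.37},
    {"delta_pos":[57,-19,-87],"rotation":[0,0,0.005],"claw":0.37}
  ]
}}

```text
time_s: 6.9
position: [0.5834, 0.2571, 0.3641]
ee_rot: [0.507, 0.493, -0.507, 0.493]
ft_force: [-0.6, -0.3, 0.8]
width: 0.0338
```

```bash
python3 -c "
from h import *
go([.582,.2588,.106]);snap('side','s4.png');c=snap('wrist','w4.png')"
```

```text
t 6.9 gp [0.5835 0.2571 0.1921] F [-0.6 -0.3  0.8] w 0.0338
d mm [86.1 -1.5 -1.7] rot [-0.001 -0.    -0.001]
```

View pics/s4.png

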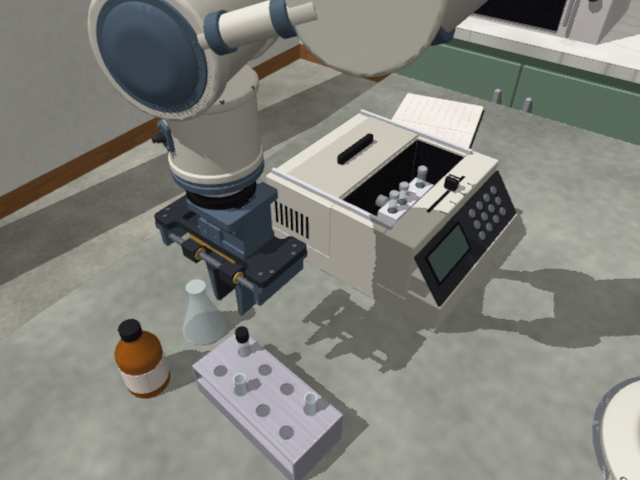

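View pics/w4.png

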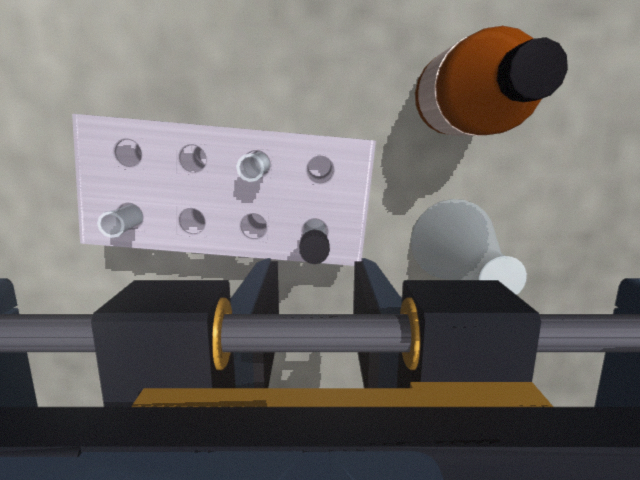

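```bash
python3 - <<'E'
from h import *
c=ld('w4')
print('cap top', onz(c,314.5,247,.110), 'lowers', proj(c,[.5815,.258,.110]))
t=ld('t3'); Z=lambda u,v,z=.106: (inph(onz(t,u/5+370,v/5+225,z))*1000).round(1)
print(Z(193,100),Z(556,113),Z(555,220),Z(193,212),Z(417,160))
print('caps',Z(268,148,.145),Z(360,150,.145),Z(545,159,.145))
s=ld('s4'); 
E
```

```text
cap top [0.58371006 0.26157742 0.11      ] lowers [311.01891542 252.80185442]
[ 17.7  51.2 106. ] [ 17.7 -80.5 106. ] [-20.8 -80.2 106. ] [-22.4  50.6 106. ] [ -1. -30. 106.]
caps [ -1.3  33.8 145. ] [ -0.9   2.  145. ] [ -1.8 -62.2 145. ]
```

Emit:
{"method": "drive_tool", "body": {
  "rows": [
    {"delta_pos":[40,0,-2],"rotation":[0,0,0],"claw":0.37},
    {"delta_pos":[70,0,-2],"rotation":[0,0,0],"claw":0.37},
    {"delta_pos":[85,0,-2],"rotation":[0,0,0],"claw":0.37},
    {"delta_pos":[85,0,-2],"rotation":[0,0,0],"claw":0.37}
  ]
}}

```text
time_s: 7.5
position: [0.5833, 0.2591, 0.2782]
ee_rot: [-0.507, -0.493, 0.507, -0.493]
ft_force: [-0.0, 0.0, -0.5]
width: 0.0336
```

```bash
python3 -c "
from h import *
go([.5835,.2595,.107]);snap('side','s5.png');c=snap('wrist','w5.png')"
```

```text
t 7.5 gp [0.5833 0.2591 0.1062] F [-0.   0.  -0.5] w 0.0336
d mm [-0.8  0.2 -0.4] rot [-0.001  0.     0.   ]
```

View pics/s5.png

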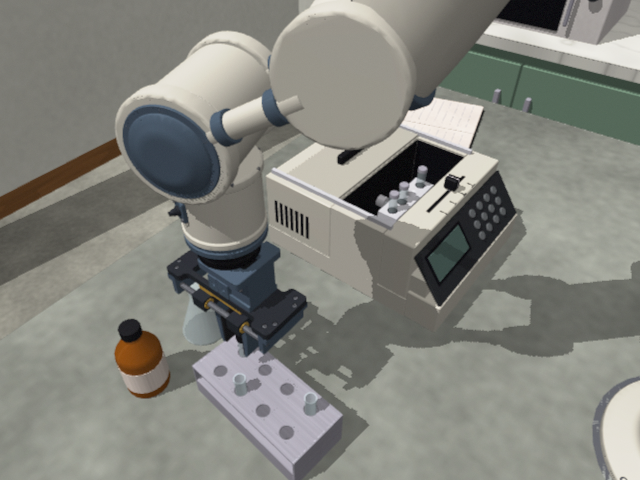

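View pics/w5.png

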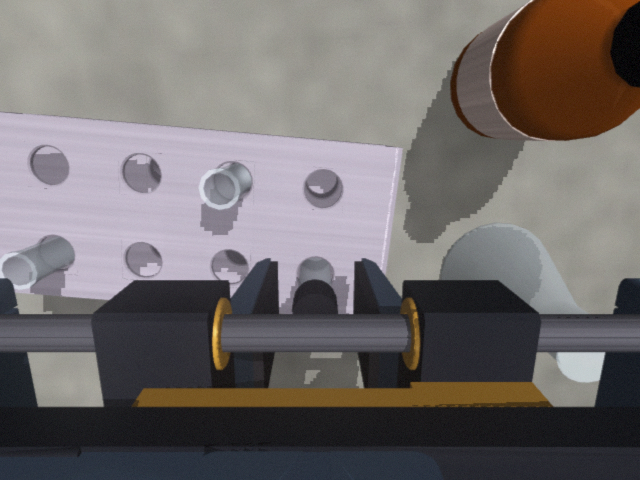

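The cap sits between the fingers at (315,296). Closing.

Emit:
{"method": "drive_tool", "body": {
  "rows": [
    {"delta_pos":[0,0,0],"rotation":[0,0,0],"claw":0.0},
    {"delta_pos":[0,0,0],"rotation":[0,0,0],"claw":0.0},
    {"delta_pos":[0,0,0],"rotation":[0,0,0],"claw":0.0},
    {"delta_pos":[0,0,0],"rotation":[0,0,0],"claw":0.0}
  ]
}}

```text
time_s: 8.1
position: [0.5833, 0.2593, 0.2784]
ee_rot: [0.507, 0.493, -0.507, 0.493]
ft_force: [1.0, -0.6, 6.4]
width: 0.0166
```

Emit:
{"method": "drive_tool", "body": {
  "rows": [
    {"delta_pos":[-20,0,0],"rotation":[0,0,0],"claw":0.0},
    {"delta_pos":[-60,0,0],"rotation":[0,0,0],"claw":0.0},
    {"delta_pos":[-110,0,0],"rotation":[0,0,0],"claw":0.0},
    {"delta_pos":[-150,0,0],"rotation":[0,0,0],"claw":0.0},
    {"delta_pos":[-150,0,0],"rotation":[0,0,0],"claw":0.0}
  ]
}}

```text
time_s: 8.72
position: [0.5834, 0.2595, 0.4312]
ee_rot: [0.509, 0.492, -0.505, 0.494]
ft_force: [0.7, 0.0, -1.3]
width: 0.0167
```

```bash
python3 -c "
from h import *
go(ph(.001,-.030,.253));c=snap('wrist','w6.png');snap('side','s6.png')"
```

```text
t 8.72 gp [0.5843 0.2598 0.2592] F [ 0.7  0.  -1.3] w 0.0167
d mm [  5.3 -18.6 423.2] rot [-0.001 -0.002 -0.005]
```

View pics/s6.png

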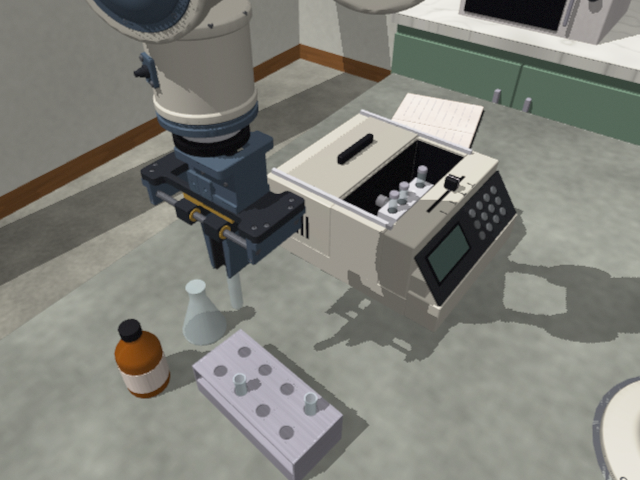

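View pics/w6.png

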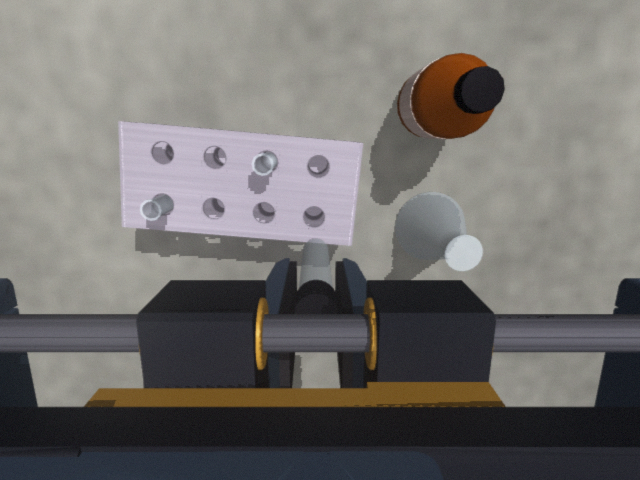

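The tube is held (foot at 317,242 in the wrist view) and its hole in the rack is empty. Next I'll lift to clear the photometer and carry it across.

Emit:
{"method": "drive_tool", "body": {
  "rows": [
    {"delta_pos":[-55,-19,30],"rotation":[0,0,-0.005],"claw":0.0},
    {"delta_pos":[-55,-19,80],"rotation":[0,0,-0.005],"claw":0.0},
    {"delta_pos":[-55,-19,140],"rotation":[0,0,-0.005],"claw":0.0},
    {"delta_pos":[-55,-19,200],"rotation":[0,0,-0.005],"claw":0.0},
    {"delta_pos":[-55,-19,260],"rotation":[0,0,-0.005],"claw":0.0}
  ]
}}

```text
time_s: 9.45
position: [0.5561, -0.0019, 0.4814]
ee_rot: [-0.505, -0.495, 0.509, -0.491]
ft_force: [0.8, -0.6, -1.5]
width: 0.0169
```

```bash
python3 -c "
from h import *
go(ph(.001,-.030,.31))
c=ld('w6'); print('foot y',onz(c,316.5,253.5,.171))
"
```

```text
t 9.45 gp [ 0.5548 -0.0018  0.3094] F [ 0.8 -0.6 -1.5] w 0.0169
d mm [ -0.6   1.2 161.2] rot [-0.001 -0.     0.007]
foot y [0.58538735 0.25849317 0.171     ]
```

Emit:
{"method": "drive_tool", "body": {
  "rows": [
    {"delta_pos":[0,1,60],"rotation":[0,0,0.006],"claw":0.0},
    {"delta_pos":[0,1,115],"rotation":[0,0,0.006],"claw":0.0},
    {"delta_pos":[0,1,150],"rotation":[0,0,0.006],"claw":0.0},
    {"delta_pos":[0,1,161],"rotation":[0,0,0.006],"claw":0.0},
    {"delta_pos":[0,1,161],"rotation":[0,0,0.006],"claw":0.0}
  ]
}}

```text
time_s: 10.07
position: [0.553, -0.1611, 0.4818]
ee_rot: [0.507, 0.493, -0.507, 0.492]
ft_force: [0.4, 1.3, -0.9]
width: 0.0169
```

```bash
python3 -c "
from h import *
go(ph(.001,-.030,.25));c=snap('wrist','w7.png');snap('side','s7.png');snap('top','t7.png')"
```

```text
t 10.07 gp [ 0.5528 -0.161   0.3098] F [ 0.4  1.3 -0.9] w 0.0169
d mm [59.8 -0.1  2. ] rot [-0.002 -0.001  0.001]
```

View pics/s7.png

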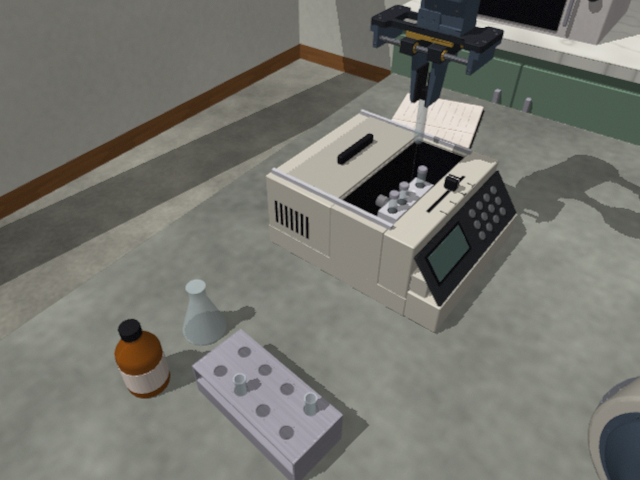

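View pics/w7.png

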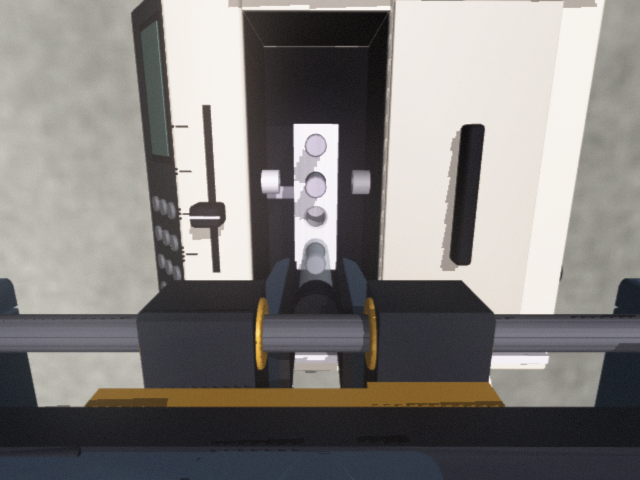

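The wrist view shows the block at columns 293–338, with reference caps at (316,145) and (316,184) and the bore at (316,215). The held foot is around (316,243).

```bash
python3 -c "
from h import *
c=ld('w7'); f=lambda u,v,z:(inph(onz(c,u,v,z))*1000).round(1)
print('bore',f(316,215,.106),'caps',f(316,145,.145),f(316,184,.145))
print('block',f(293.5,125,.106),f(338,125,.106),f(293,215,.106),f(338.5,215,.106))
print('grip',f(208,217,.185),'bar',f(470,195,.183),'ticks',f(187,126,.16),f(190,171,.16),f(197,254,.16))
print('foot',f(316,253,.214+.008))
print('gp',inph([.5528,-.161,.31]))
cv2.imwrite('pics/wz.png',cv2.resize(c['frame'][110:300,150:380,::-1],None,fx=3.4,fy=3,interpolation=cv2.INTER_CUBIC))
"
```

```text
bore [  1.5 -27.7 106. ] caps [  1.5  34.3 145. ] [  1.5   4.6 145. ]
block [-17.5  49.9 106. ] [ 20.2  49.8 106. ] [-19.1 -27.7 106. ] [ 21.7 -27.8 106. ]
grip [-73.9 -13.5 185. ] bar [108.1   1.3 183. ] ticks [-91.2  48.1 160. ] [-91.6  16.1 160. ] [-91.2 -47.9 160. ]
foot [  1.3 -28.8 222. ]
gp [ 0.00097552 -0.02798326  0.31      ]
```

View pics/wz.png

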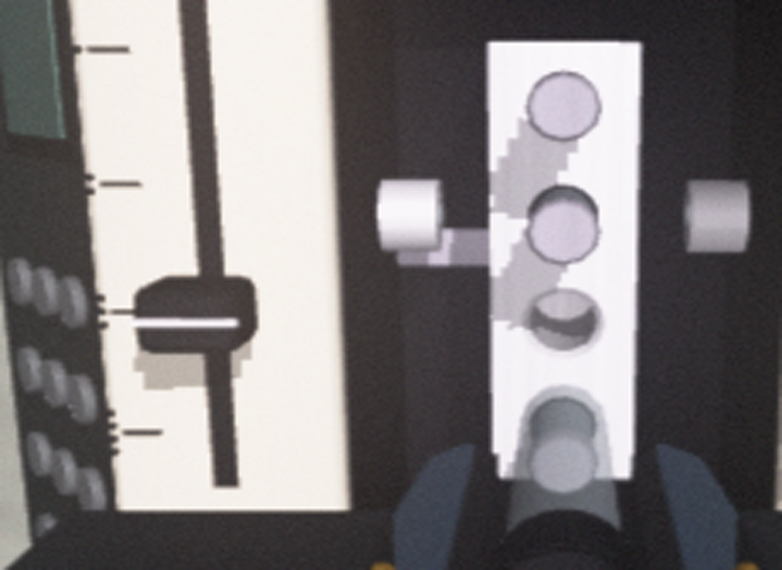

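Emit:
{"method": "drive_tool", "body": {
  "rows": [
    {"delta_pos":[30,0,1],"rotation":[0,0,0],"claw":0.0},
    {"delta_pos":[70,0,1],"rotation":[0,0,0],"claw":0.0},
    {"delta_pos":[95,0,1],"rotation":[0,0,0],"claw":0.0},
    {"delta_pos":[102,0,1],"rotation":[0,0,0],"claw":0.0},
    {"delta_pos":[102,0,1],"rotation":[0,0,0],"claw":0.0}
  ]
}}

```text
time_s: 10.85
position: [0.5534, -0.1615, 0.3813]
ee_rot: [0.507, 0.493, -0.507, 0.493]
ft_force: [0.4, 0.2, 0.3]
width: 0.0171
```

```bash
python3 -c "
from h import *
go(ph(.001,-.029,.152));c=snap('wrist','w8.png');snap('side','s8.png')
cv2.imwrite('pics/wz8.png',cv2.resize(c['frame'][60:300,150:420,::-1],None,fx=2.4,fy=2.4,interpolation=cv2.INTER_CUBIC))
c=ld('s8');cv2.imwrite('pics/sz8.png',cv2.resize(c['frame'][90:260,330:520,::-1],None,fx=3.4,fy=3.4,interpolation=cv2.INTER_CUBIC))
"
```

```text
t 10.85 gp [ 0.5536 -0.1615  0.2093] F [0.4 0.2 0.3] w 0.0171
d mm [57.3 -0.6  0.5] rot [-0.    -0.    -0.001]
```

View pics/wz8.png

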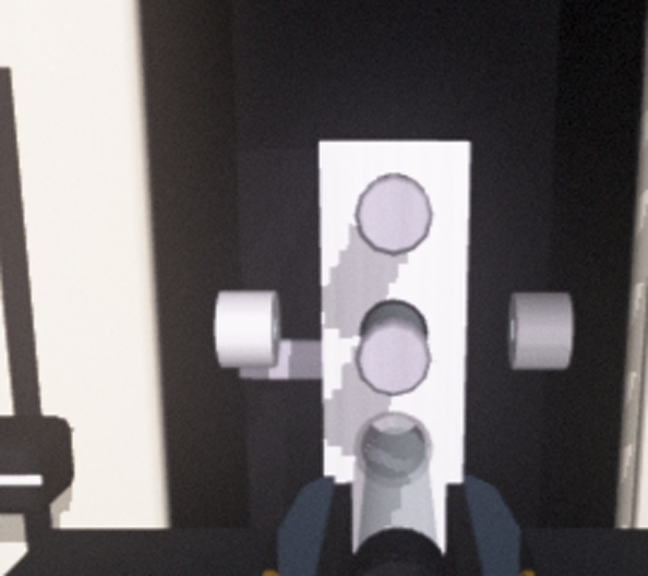

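View pics/sz8.png

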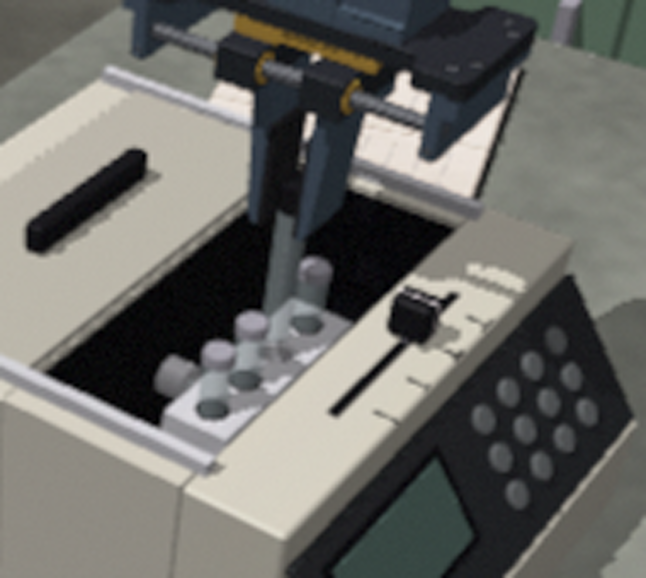

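The foot lies over the bore (about 393,447 in the zoom). Lowering slowly while watching the force.

Emit:
{"method": "drive_tool", "body": {
  "rows": [
    {"delta_pos":[5,0,0],"rotation":[0,0,0],"claw":0.0},
    {"delta_pos":[10,0,0],"rotation":[0,0,0],"claw":0.0},
    {"delta_pos":[14,0,0],"rotation":[0,0,0],"claw":0.0},
    {"delta_pos":[14,0,0],"rotation":[0,0,0],"claw":0.0}
  ]
}}

```text
time_s: 11.45
position: [0.553, -0.1621, 0.3665]
ee_rot: [0.507, 0.493, -0.507, 0.493]
ft_force: [0.1, -0.1, -1.3]
width: 0.0167
```

```bash
python3 -c "
from h import *
go(ph(.001,-.029,.152));c=snap('wrist','w9.png')
cv2.imwrite('pics/wz9.png',cv2.resize(c['frame'][60:300,150:420,::-1],None,fx=2.4,fy=2.4,interpolation=cv2.INTER_CUBIC))
"
```

```text
t 11.45 gp [ 0.5531 -0.162   0.1945] F [ 0.1 -0.1 -1.3] w 0.0167
d mm [42.5 -0.2 -0. ] rot [-0.001 -0.    -0.   ]
```

View pics/wz9.png

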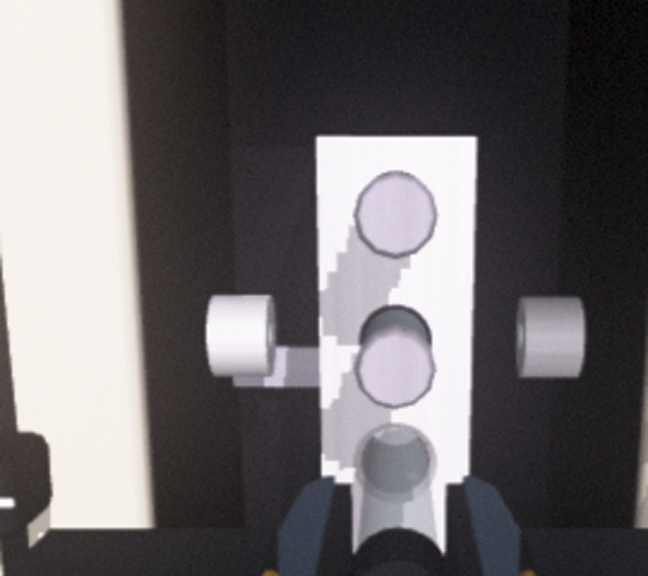

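Emit:
{"method": "drive_tool", "body": {
  "rows": [
    {"delta_pos":[5,0,0],"rotation":[0,0,0],"claw":0.0},
    {"delta_pos":[10,0,0],"rotation":[0,0,0],"claw":0.0},
    {"delta_pos":[15,0,0],"rotation":[0,0,0],"claw":0.0},
    {"delta_pos":[15,0,0],"rotation":[0,0,0],"claw":0.0}
  ]
}}

```text
time_s: 12.0
position: [0.553, -0.162, 0.3514]
ee_rot: [0.507, 0.493, -0.507, 0.493]
ft_force: [-0.7, -0.0, -0.4]
width: 0.0173
```

Going in freely. Continuing.

Emit:
{"method": "drive_tool", "body": {
  "rows": [
    {"delta_pos":[6,0,0],"rotation":[0,0,0],"claw":0.0},
    {"delta_pos":[12,0,0],"rotation":[0,0,0],"claw":0.0},
    {"delta_pos":[18,0,0],"rotation":[0,0,0],"claw":0.0},
    {"delta_pos":[22,0,0],"rotation":[0,0,0],"claw":0.0},
    {"delta_pos":[22,0,0],"rotation":[0,0,0],"claw":0.0}
  ]
}}

```text
time_s: 12.62
position: [0.5531, -0.1621, 0.3295]
ee_rot: [0.507, 0.493, -0.507, 0.493]
ft_force: [-0.3, -0.6, -1.0]
width: 0.0168
```

Emit:
{"method": "drive_tool", "body": {
  "rows": [
    {"delta_pos":[2,0,0],"rotation":[0,0,0],"claw":0.0},
    {"delta_pos":[4,0,0],"rotation":[0,0,0],"claw":0.0},
    {"delta_pos":[4,0,0],"rotation":[0,0,0],"claw":0.0}
  ]
}}

```text
time_s: 13.0
position: [0.5531, -0.162, 0.3258]
ee_rot: [0.507, 0.493, -0.507, 0.493]
ft_force: [-1.4, -0.8, -0.5]
width: 0.0167
```

Emit:
{"method": "drive_tool", "body": {
  "rows": [
    {"delta_pos":[1,0,0],"rotation":[0,0,0],"claw":0.0},
    {"delta_pos":[2,0,0],"rotation":[0,0,0],"claw":0.0},
    {"delta_pos":[2,0,0],"rotation":[0,0,0],"claw":0.0}
  ]
}}

```text
time_s: 13.38
position: [0.5533, -0.1622, 0.3243]
ee_rot: [0.507, 0.492, -0.507, 0.493]
ft_force: [-2.7, -1.7, 6.4]
width: 0.0171
```

Contact at 6 N, at the expected bottom height (grasp point at z 0.152). Releasing and retreating.

Emit:
{"method": "drive_tool", "body": {
  "rows": [
    {"delta_pos":[0,0,0],"rotation":[0,0,0],"claw":0.37},
    {"delta_pos":[0,0,0],"rotation":[0,0,0],"claw":0.37},
    {"delta_pos":[0,0,0],"rotation":[0,0,0],"claw":0.37},
    {"delta_pos":[-30,0,0],"rotation":[0,0,0],"claw":0.37},
    {"delta_pos":[-80,0,0],"rotation":[0,0,0],"claw":0.37}
  ]
}}

```text
time_s: 14.0
position: [0.5528, -0.1619, 0.4035]
ee_rot: [-0.507, -0.494, 0.507, -0.492]
ft_force: [1.4, -0.9, 0.3]
width: 0.0341
```

Emit:
{"method": "drive_tool", "body": {
  "rows": [
    {"delta_pos":[-20,0,-60],"rotation":[0,0,0],"claw":0.37},
    {"delta_pos":[-20,-60,-70],"rotation":[0,0,0],"claw":0.37},
    {"delta_pos":[-20,-60,-70],"rotation":[0,0,0],"claw":0.37}
  ]
}}

```text
time_s: 14.38
position: [0.4915, -0.0887, 0.4235]
ee_rot: [-0.506, -0.494, 0.507, -0.492]
ft_force: [1.2, 0.3, 0.1]
width: 0.0336
```

```bash
python3 -c "
from h import *
go(ph(-.078,-.014,.25));c=snap('wrist','w10.png');snap('side','s10.png');
c=ld('s10');cv2.imwrite('pics/sz10.png',cv2.resize(c['frame'][90:260,330:520,::-1],None,fx=3.4,fy=3.4,interpolation=cv2.INTER_CUBIC))
"
```

```text
t 14.38 gp [ 0.491  -0.0885  0.2515] F [1.2 0.3 0.1] w 0.0336
d mm [  1.5 -15.7  56.6] rot [ 0.001 -0.001  0.002]
```

View pics/w10.png

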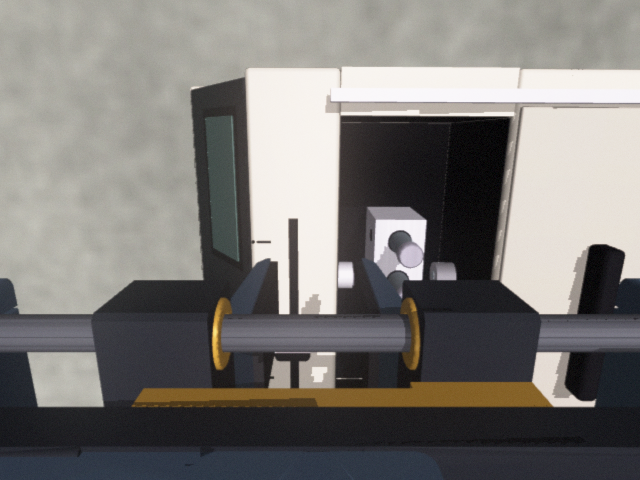

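View pics/sz10.png

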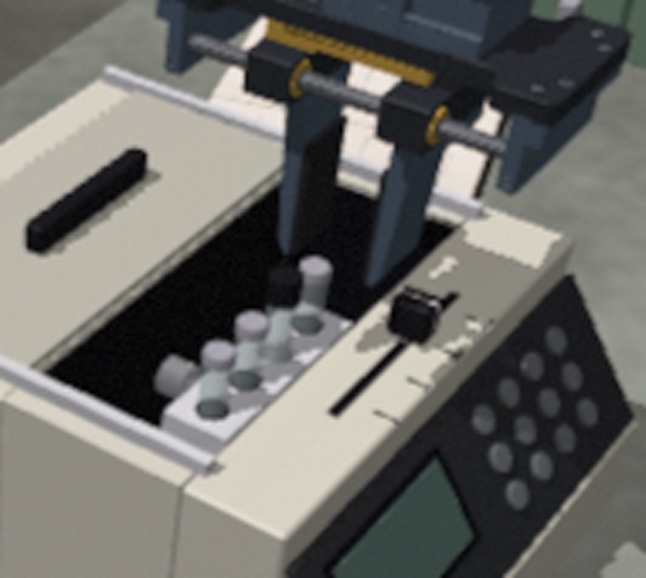

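The sample stands in the bore, its black cap slightly higher than the neighbouring caps, as it should be. Next is the changer grip.

Emit:
{"method": "drive_tool", "body": {
  "rows": [
    {"delta_pos":[0,-15,56],"rotation":[0,0,0],"claw":0.42},
    {"delta_pos":[0,-15,56],"rotation":[0,0,0],"claw":0.42},
    {"delta_pos":[35,-15,56],"rotation":[0,0,0],"claw":0.42},
    {"delta_pos":[63,-15,56],"rotation":[0,0,0],"claw":0.42},
    {"delta_pos":[63,-15,56],"rotation":[0,0,0],"claw":0.42}
  ]
}}

```text
time_s: 15.1
position: [0.4789, -0.1458, 0.3594]
ee_rot: [-0.507, -0.494, 0.507, -0.492]
ft_force: [-0.3, -0.3, 1.1]
width: 0.0384
```

```bash
python3 -c "
from h import *
go(ph(-.077,-.014,.187));c=snap('wrist','w11.png');snap('side','s11.png');
c=ld('s11');cv2.imwrite('pics/sz11.png',cv2.resize(c['frame'][90:260,330:520,::-1],None,fx=3.4,fy=3.4,interpolation=cv2.INTER_CUBIC))
"
```

```text
t 15.1 gp [ 0.4786 -0.1456  0.1874] F [-0.3 -0.3  1.1] w 0.0384
d mm [ 0.5 -3.6 -0.9] rot [-0.001 -0.001  0.002]
```

View pics/w11.png

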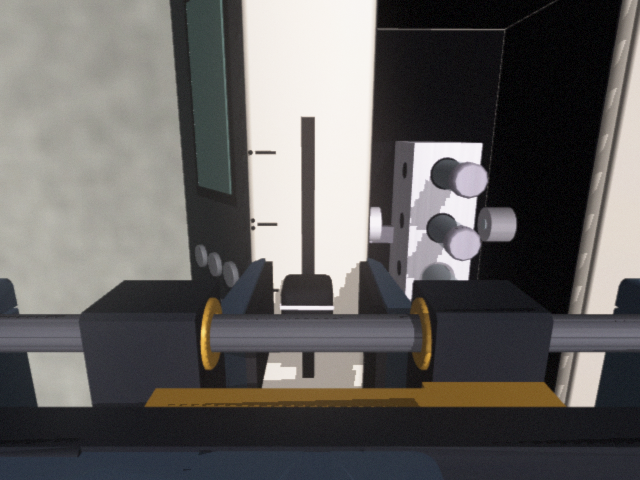

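View pics/sz11.png

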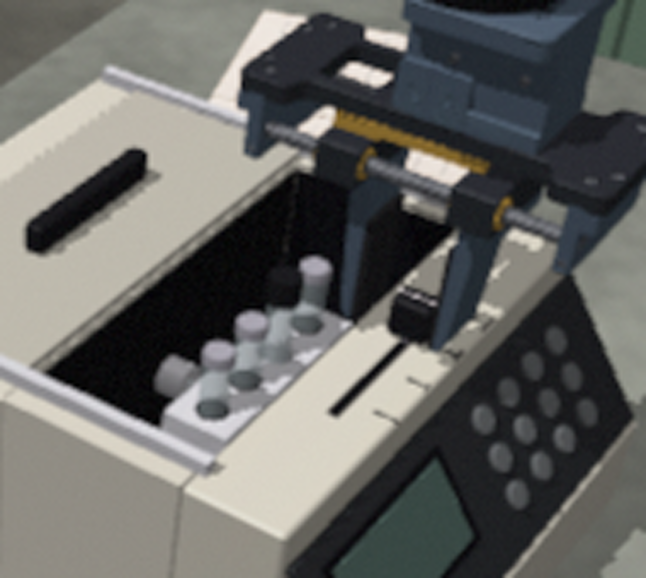

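The grip is between the fingers, at columns 282–332. I'll correct −4 mm and close.

Emit:
{"method": "drive_tool", "body": {
  "rows": [
    {"delta_pos":[0,-4,0],"rotation":[0,0,0],"claw":0.42},
    {"delta_pos":[0,-4,0],"rotation":[0,0,0],"claw":0.0},
    {"delta_pos":[0,-4,0],"rotation":[0,0,0],"claw":0.0},
    {"delta_pos":[0,-4,0],"rotation":[0,0,0],"claw":0.0}
  ]
}}

```text
time_s: 15.7
position: [0.4745, -0.1458, 0.3613]
ee_rot: [0.507, 0.492, -0.507, 0.493]
ft_force: [-2.8, 0.6, 8.1]
width: 0.0217
```

Emit:
{"method": "drive_tool", "body": {
  "rows": [
    {"delta_pos":[0,0,-8],"rotation":[0,0,0],"claw":0.0},
    {"delta_pos":[0,0,-16],"rotation":[0,0,0],"claw":0.0},
    {"delta_pos":[0,0,-24],"rotation":[0,0,0],"claw":0.0},
    {"delta_pos":[0,0,-30],"rotation":[0,0,0],"claw":0.0},
    {"delta_pos":[0,0,-30],"rotation":[0,0,0],"claw":0.0}
  ]
}}

```text
time_s: 16.32
position: [0.4755, -0.1155, 0.3613]
ee_rot: [0.507, 0.493, -0.507, 0.493]
ft_force: [-2.1, 2.2, 7.0]
width: 0.0216
```

```bash
python3 -c "
from h import *
go(ph(-.077,-.014,.187));c=snap('wrist','w12.png');snap('side','s12.png');
"
```

```text
t 16.32 gp [ 0.4757 -0.1155  0.1893] F [-2.1  2.2  7. ] w 0.0216
d mm [ 2.3  0.6 29.4] rot [-0.    -0.    -0.001]
```

View pics/w12.png

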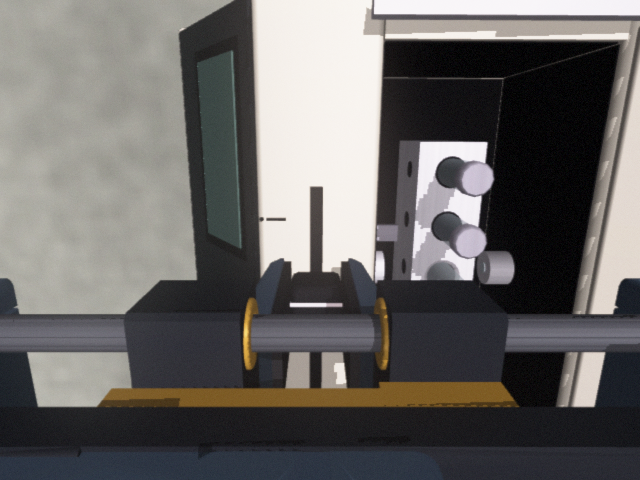

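Emit:
{"method": "drive_tool", "body": {
  "rows": [
    {"delta_pos":[0,0,0],"rotation":[0,0,0],"claw":0.42},
    {"delta_pos":[0,0,0],"rotation":[0,0,0],"claw":0.42},
    {"delta_pos":[0,0,0],"rotation":[0,0,0],"claw":0.42},
    {"delta_pos":[-60,0,0],"rotation":[0,0,0],"claw":0.42},
    {"delta_pos":[-100,40,60],"rotation":[0,0,0],"claw":0.42}
  ]
}}

```text
time_s: 17.05
position: [0.5038, -0.1608, 0.454]
ee_rot: [0.507, 0.493, -0.506, 0.494]
ft_force: [0.7, -0.2, -0.6]
width: 0.0381
```

Emit:
{"method": "drive_tool", "body": {
  "rows": [
    {"delta_pos":[0,10,10],"rotation":[0,0,0],"claw":0.42},
    {"delta_pos":[0,10,10],"rotation":[0,0,0],"claw":0.42}
  ]
}}

```text
time_s: 17.3
position: [0.5142, -0.1728, 0.4504]
ee_rot: [0.507, 0.493, -0.507, 0.493]
ft_force: [-0.7, 0.1, -1.0]
width: 0.0383
```

```bash
python3 -c "
from h import *
go(ph(.108,0,.25));c=snap('wrist','w13.png');snap('top','t13.png');snap('side','s13.png')
cv2.imwrite('pics/wz13.png',cv2.resize(c['frame'][60:300,150:420,::-1],None,fx=2.4,fy=2.4,interpolation=cv2.INTER_CUBIC))
"
```

```text
t 17.3 gp [ 0.5142 -0.1728  0.2784] F [-0.7  0.1 -1. ] w 0.0383
d mm [ 28.5 145.2 -41.1] rot [-0.002 -0.    -0.   ]
```

View pics/w13.png

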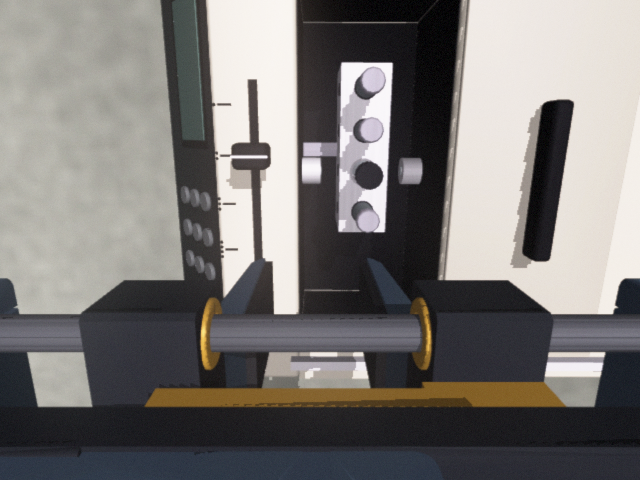

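View pics/t13.png

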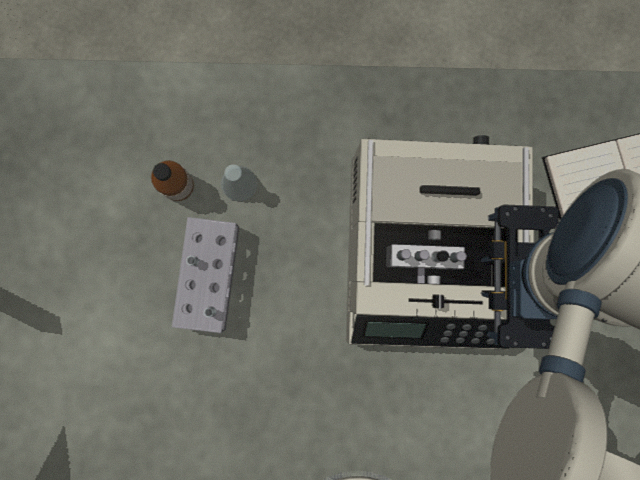

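The sample's black cap is at (369,175) in the wrist view, between the barrels at rows 170 and 171. The grip line at row 157 is beside the 2-dot tick at row 155. Checking with numbers.

```bash
python3 - <<'E'
from h import *
c=ld('w13');t=ld('t13')
for nm,cc,(x0,x1,y0,y1) in [('w',c,(350,390,150,195)),('t',t,(430,455,245,270))]:
    f=cc['frame'][y0:y1,x0:x1].max(axis=2); m=(f<60).astype(np.uint8)
    k,l,st,ce=cv2.connectedComponentsWithStats(m)
    for i in range(1,k):
        if st[i,4]>20: print(nm,st[i],ce[i]+[x0,y0])
f=lambda u,v,z:(inph(onz(c,u,v,z))*1000).round(1)
print('ticks',[f(225,v,.16)[1] for v in (104,155,203.5,249)],'grip',[f(250,v,.185)[1] for v in (156.5,157.5)])
print('barrels',f(312,170.5,.085),f(410,171,.085))
print('cap',[f(369,v,.156)[1] for v in (174,175,176)],'refs',f(372,80,.145),f(369,129,.145),f(367,221,.145))
cv2.imwrite('pics/wz13.png',cv2.resize(c['frame'][60:270,190:430,::-1],None,fx=3,fy=2.8,interpolation=cv2.INTER_CUBIC))
cv2.imwrite('pics/tz13.png',cv2.resize(t['frame'][225:320,370:500,::-1],None,fx=6,fy=6,interpolation=cv2.INTER_CUBIC))
E
```

```text
w [38  4  2 41 61] [388.67213115 177.44262295]
w [  6  12  26  27 516] [368.61627907 174.99612403]
t [ 5  0 20  2 21] [444.95238095 245.04761905]
t [  6   6  13  10 101] [442.         255.79207921]
t [ 0 23 25  2 33] [440.66666667 268.75757576]
ticks [np.float64(48.0), np.float64(16.2), np.float64(-15.9), np.float64(-47.8)] grip [np.float64(16.5), np.float64(16.0)]
barrels [-40.   -0.3  85. ] [42.9 -0.9 85. ]
cap [np.float64(3.4), np.float64(2.7), np.float64(2.0)] refs [  0.4  64.  145. ] [ -0.6  32.7 145. ] [ -0.  -31.3 145. ]
```

View pics/wz13.png

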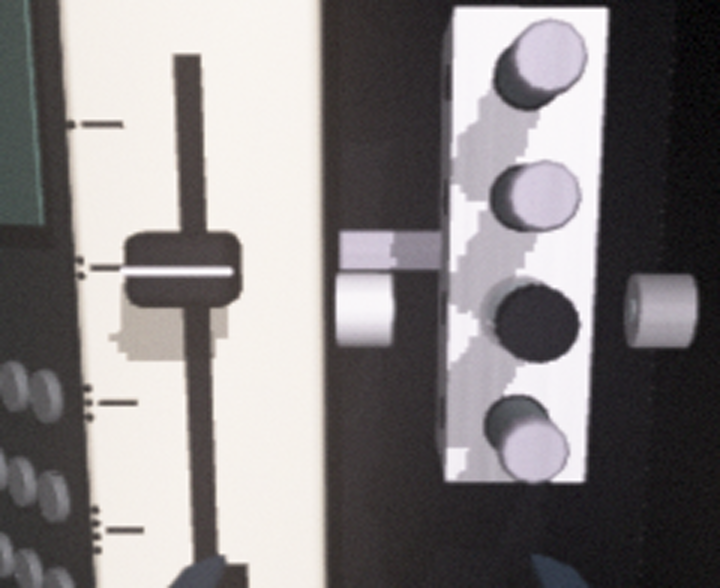

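View pics/tz13.png

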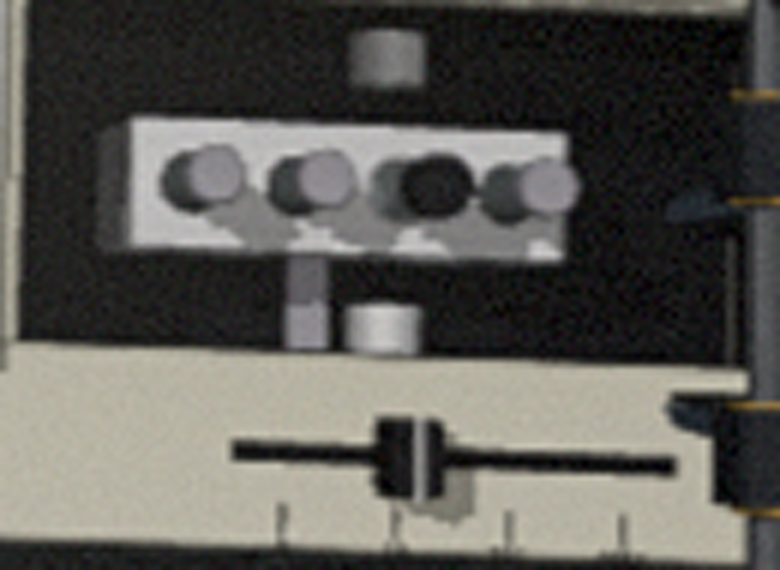

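```bash
python3 - <<'E'
from h import *
c=ld('w13');t=ld('t13');s=ld('s13')
print('top cap',inph(onz(t,370+437/6,225+187/6,.156)), 'refs',[inph(onz(t,370+u/6,225+v/6,.145)).round(4) for u,v in [(217,172),(328,178),(549,187)]],'barrels',[inph(onz(t,370+u/6,225+v/6,.085)).round(4) for u,v in [(388,60),(384,330)]])
o1,d1=ray(c,368.6,175);o2,d2=ray(t,370+437/6,225+187/6)
q=np.linalg.lstsq(np.c_[d1,-d2],o2-o1,rcond=None)[0];print(inph(o1+d1*q[0]),inph(o2+d2*q[1]))
cv2.imwrite('pics/sz13.png',cv2.resize(s['frame'][120:260,350:500,::-1],None,fx=5,fy=4.2,interpolation=cv2.INTER_CUBIC))
for z in (.156,):print('expected in side',(proj(s,ph(.0005,0,z))-[350,120])*[5,4.2])
E
```

```text
top cap [-0.00361346  0.00378567  0.156     ] refs [array([-0.0008,  0.0639,  0.145 ]), array([-0.0014,  0.032 ,  0.145 ]), array([-0.0017, -0.0318,  0.145 ])] barrels [array([ 0.0397, -0.0015,  0.085 ]), array([-0.0429, -0.0012,  0.085 ])]
[-0.00118394  0.00258067  0.15482825] [-0.00350733  0.00333097  0.15444923]
expected in side [274.17548059 245.82461238]
```

View pics/sz13.png

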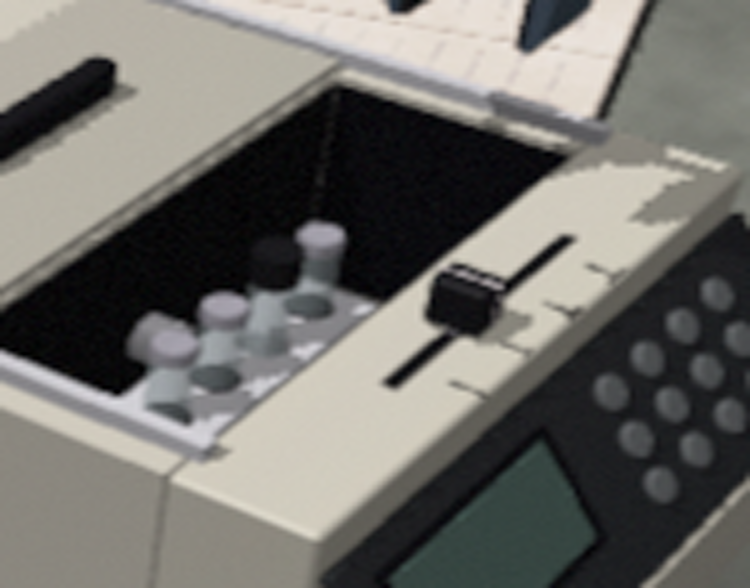

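The changer reads +16.2 mm (target 16). Both views put the cap about 3 mm to +y at its seated height, so the tube is leaning within its bore clearance. That leaves its middle about 1 mm to +y. There's plenty of time, so I'll nudge the changer −1 mm to centre the tube itself.

```bash
python3 -c "
from h import *
go([.4757,-.1155,.1893])"
```

```text
t 17.45 gp [ 0.5133 -0.1715  0.2783] F [-0.1 -0.1  0.6] w 0.0383
d mm [ 89.1 -39.2 -55. ] rot [-0.    -0.001  0.001]
```

Emit:
{"method": "drive_tool", "body": {
  "rows": [
    {"delta_pos":[0,-39,-55],"rotation":[0,0,0],"claw":0.42},
    {"delta_pos":[0,-39,-55],"rotation":[0,0,0],"claw":0.42},
    {"delta_pos":[40,-39,-55],"rotation":[0,0,0],"claw":0.42},
    {"delta_pos":[80,-39,-55],"rotation":[0,0,0],"claw":0.42},
    {"delta_pos":[88,-39,-55],"rotation":[0,0,0],"claw":0.42}
  ]
}}

```text
time_s: 18.08
position: [0.4759, -0.1158, 0.3613]
ee_rot: [-0.507, -0.494, 0.507, -0.492]
ft_force: [0.1, 0.4, 0.7]
width: 0.0381
```

Emit:
{"method": "drive_tool", "body": {
  "rows": [
    {"delta_pos":[0,0,0],"rotation":[0,0,0],"claw":0.42},
    {"delta_pos":[0,0,0],"rotation":[0,0,0],"claw":0.0},
    {"delta_pos":[0,0,0],"rotation":[0,0,0],"claw":0.0},
    {"delta_pos":[0,0,0],"rotation":[0,0,0],"claw":0.0},
    {"delta_pos":[0,0,0],"rotation":[0,0,0],"claw":0.0}
  ]
}}

```text
time_s: 18.7
position: [0.4759, -0.1163, 0.364]
ee_rot: [-0.507, -0.493, 0.507, -0.493]
ft_force: [-10.0, -1.2, 11.3]
width: 0.0214
```

Emit:
{"method": "drive_tool", "body": {
  "rows": [
    {"delta_pos":[0,0,0.5],"rotation":[0,0,0],"claw":0.0},
    {"delta_pos":[0,0,1.2],"rotation":[0,0,0],"claw":0.0},
    {"delta_pos":[0,0,1.2],"rotation":[0,0,0],"claw":0.0}
  ]
}}

```text
time_s: 19.08
position: [0.4758, -0.1173, 0.364]
ee_rot: [-0.507, -0.493, 0.507, -0.493]
ft_force: [-10.7, 0.4, 11.9]
width: 0.0216
```

Emit:
{"method": "drive_tool", "body": {
  "rows": [
    {"delta_pos":[0,0,0],"rotation":[0,0,0],"claw":0.42},
    {"delta_pos":[0,0,0],"rotation":[0,0,0],"claw":0.42},
    {"delta_pos":[0,0,0],"rotation":[0,0,0],"claw":0.42},
    {"delta_pos":[-60,0,0],"rotation":[0,0,0],"claw":0.42},
    {"delta_pos":[-100,40,60],"rotation":[0,0,0],"claw":0.42}
  ]
}}

```text
time_s: 19.7
position: [0.5052, -0.1626, 0.4565]
ee_rot: [0.507, 0.493, -0.506, 0.494]
ft_force: [2.4, -0.5, -0.3]
width: 0.0387
```

Emit:
{"method": "drive_tool", "body": {
  "rows": [
    {"delta_pos":[0,10,10],"rotation":[0,0,0],"claw":0.42},
    {"delta_pos":[0,10,10],"rotation":[0,0,0],"claw":0.42}
  ]
}}

```text
time_s: 19.95
position: [0.5155, -0.1745, 0.4528]
ee_rot: [0.507, 0.493, -0.507, 0.493]
ft_force: [0.2, 1.2, -0.8]
width: 0.038
```

```bash
python3 -c "
from h import *
go(ph(.109,0,.25));c=snap('wrist','w14.png');snap('top','t14.png')
t=ld('t14')
cv2.imwrite('pics/wz14.png',cv2.resize(c['frame'][60:270,190:430,::-1],None,fx=3,fy=2.8,interpolation=cv2.INTER_CUBIC))
cv2.imwrite('pics/tz14.png',cv2.resize(t['frame'][225:320,370:500,::-1],None,fx=6,fy=6,interpolation=cv2.INTER_CUBIC))
"
```

```text
t 19.95 gp [ 0.5155 -0.1745  0.2808] F [ 0.2  1.2 -0.8] w 0.038
d mm [ 30.8 144.9 -42.8] rot [-0.002 -0.    -0.   ]
```

View pics/wz14.png

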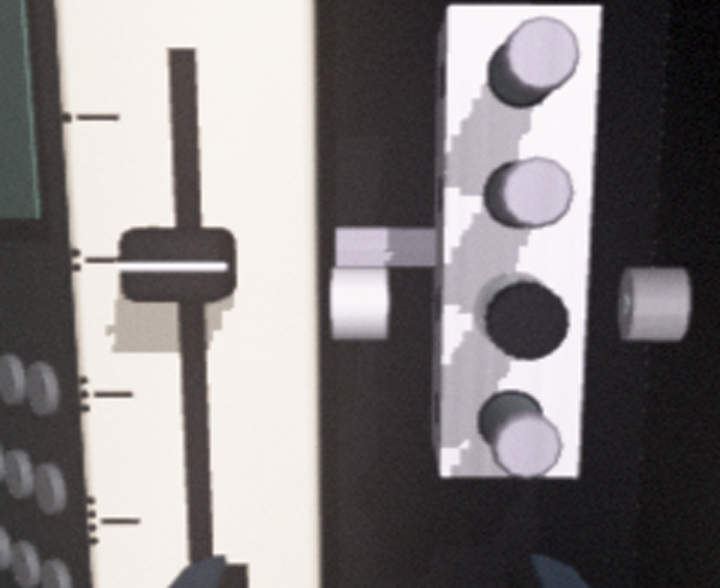

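View pics/tz14.png

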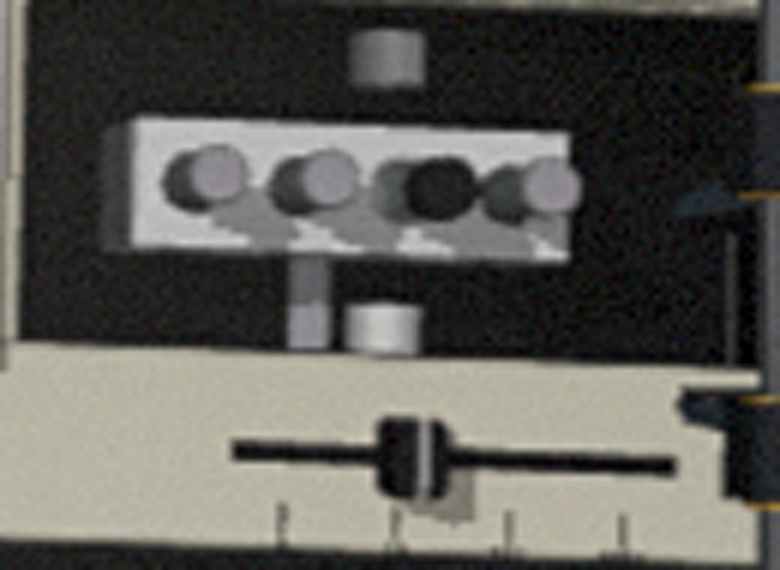

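The nudge moved the block about 1 mm and the sample is between the barrels. Now the lid.

Emit:
{"method": "drive_tool", "body": {
  "rows": [
    {"delta_pos":[30,145,-43],"rotation":[0,0,0],"claw":0.42},
    {"delta_pos":[30,145,-43],"rotation":[0,0,0],"claw":0.42},
    {"delta_pos":[30,145,-43],"rotation":[0,0,0],"claw":0.42},
    {"delta_pos":[30,145,-43],"rotation":[0,0,0],"claw":0.42}
  ]
}}

```text
time_s: 20.55
position: [0.6623, -0.1336, 0.4217]
ee_rot: [-0.506, -0.494, 0.507, -0.493]
ft_force: [0.3, -0.7, 0.5]
width: 0.0382
```

```bash
python3 -c "
from h import *
go(ph(.1095,0,.189));c=snap('wrist','w15.png')"
```

```text
t 20.55 gp [ 0.662  -0.1334  0.2497] F [ 0.3 -0.7  0.5] w 0.0382
d mm [60.7 -0.1  2.5] rot [ 0.001 -0.001  0.002]
```

View pics/w15.png

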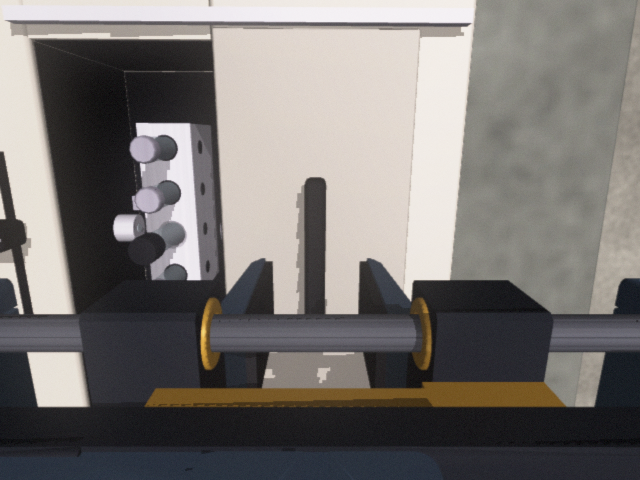

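The bar, at column 315, is centred between the fingers. Descending and closing.

Emit:
{"method": "drive_tool", "body": {
  "rows": [
    {"delta_pos":[40,0,2],"rotation":[0,0,0],"claw":0.42},
    {"delta_pos":[60,0,2],"rotation":[0,0,0],"claw":0.42},
    {"delta_pos":[60,0,2],"rotation":[0,0,0],"claw":0.42},
    {"delta_pos":[60,0,2],"rotation":[0,0,0],"claw":0.0},
    {"delta_pos":[60,0,2],"rotation":[0,0,0],"claw":0.0}
  ]
}}

```text
time_s: 21.22
position: [0.6615, -0.1374, 0.365]
ee_rot: [0.508, 0.492, -0.507, 0.494]
ft_force: [-0.2, -0.1, 0.1]
width: 0.021
```

Emit:
{"method": "drive_tool", "body": {
  "rows": [
    {"delta_pos":[0,0,0],"rotation":[0,0,0],"claw":0.0},
    {"delta_pos":[0,0,0],"rotation":[0,0,0],"claw":0.0},
    {"delta_pos":[0,0,0],"rotation":[0,0,0],"claw":0.0}
  ]
}}

```text
time_s: 21.6
position: [0.6611, -0.1373, 0.3645]
ee_rot: [0.507, 0.493, -0.507, 0.493]
ft_force: [-7.3, 0.1, 8.1]
width: 0.0117
```

Emit:
{"method": "drive_tool", "body": {
  "rows": [
    {"delta_pos":[0,-30,0],"rotation":[0,0,0],"claw":0.0},
    {"delta_pos":[0,-60,0],"rotation":[0,0,0],"claw":0.0},
    {"delta_pos":[0,-85,0],"rotation":[0,0,0],"claw":0.0},
    {"delta_pos":[0,-98,0],"rotation":[0,0,0],"claw":0.0},
    {"delta_pos":[0,-104,0],"rotation":[0,0,0],"claw":0.0}
  ]
}}

```text
time_s: 22.22
position: [0.5574, -0.1341, 0.3645]
ee_rot: [0.508, 0.492, -0.506, 0.493]
ft_force: [1.6, 5.4, 7.1]
width: 0.0118
```

Emit:
{"method": "drive_tool", "body": {
  "rows": [
    {"delta_pos":[0,-1,0],"rotation":[0,0,0],"claw":0.0},
    {"delta_pos":[0,-2,0],"rotation":[0,0,0],"claw":0.0},
    {"delta_pos":[0,-2,0],"rotation":[0,0,0],"claw":0.0}
  ]
}}

```text
time_s: 22.6
position: [0.556, -0.134, 0.3645]
ee_rot: [0.508, 0.492, -0.506, 0.493]
ft_force: [0.2, 4.8, 10.8]
width: 0.0119
```

Emit:
{"method": "drive_tool", "body": {
  "rows": [
    {"delta_pos":[0,-1,0],"rotation":[0,0,0],"claw":0.0},
    {"delta_pos":[0,-2,0],"rotation":[0,0,0],"claw":0.0},
    {"delta_pos":[0,-2,0],"rotation":[0,0,0],"claw":0.0}
  ]
}}

```text
time_s: 22.98
position: [0.5541, -0.134, 0.3645]
ee_rot: [0.508, 0.492, -0.506, 0.494]
ft_force: [0.8, 5.3, 9.8]
width: 0.0116
```

Emit:
{"method": "drive_tool", "body": {
  "rows": [
    {"delta_pos":[0,-1,0],"rotation":[0,0,0],"claw":0.0},
    {"delta_pos":[0,-1,0],"rotation":[0,0,0],"claw":0.0}
  ]
}}

```text
time_s: 23.22
position: [0.5531, -0.134, 0.3645]
ee_rot: [0.508, 0.492, -0.506, 0.494]
ft_force: [1.8, 5.2, 10.0]
width: 0.0119
```

Emit:
{"method": "drive_tool", "body": {
  "rows": [
    {"delta_pos":[0,-1,0],"rotation":[0,0,0],"claw":0.0},
    {"delta_pos":[0,-1,0],"rotation":[0,0,0],"claw":0.0}
  ]
}}

```text
time_s: 23.48
position: [0.5524, -0.134, 0.3645]
ee_rot: [0.508, 0.492, -0.506, 0.494]
ft_force: [4.5, 5.9, 7.8]
width: 0.0116
```

Emit:
{"method": "drive_tool", "body": {
  "rows": [
    {"delta_pos":[0,-1,0],"rotation":[0,0,0],"claw":0.0},
    {"delta_pos":[0,-1,0],"rotation":[0,0,0],"claw":0.0}
  ]
}}

```text
time_s: 23.72
position: [0.552, -0.134, 0.3645]
ee_rot: [0.509, 0.491, -0.506, 0.494]
ft_force: [10.8, 5.6, 2.1]
width: 0.012
```

Emit:
{"method": "drive_tool", "body": {
  "rows": [
    {"delta_pos":[0,-1,0],"rotation":[0,0,0],"claw":0.0},
    {"delta_pos":[0,-1,0],"rotation":[0,0,0],"claw":0.0}
  ]
}}

```text
time_s: 23.98
position: [0.5517, -0.1339, 0.3645]
ee_rot: [0.509, 0.491, -0.505, 0.495]
ft_force: [17.9, 7.2, -2.7]
width: 0.012
```

Reached the shut stop at 18 N, the same reading as at the open stop. Releasing and retreating.

Emit:
{"method": "drive_tool", "body": {
  "rows": [
    {"delta_pos":[0,1,0],"rotation":[0,0,0],"claw":0.42},
    {"delta_pos":[0,1,0],"rotation":[0,0,0],"claw":0.42},
    {"delta_pos":[0,1,0],"rotation":[0,0,0],"claw":0.42},
    {"delta_pos":[-50,1,0],"rotation":[0,0,0],"claw":0.42},
    {"delta_pos":[-100,1,0],"rotation":[0,0,0],"claw":0.42}
  ]
}}

```text
time_s: 24.6
position: [0.5502, -0.1341, 0.4645]
ee_rot: [-0.507, -0.493, 0.507, -0.493]
ft_force: [1.1, -1.1, 0.0]
width: 0.0384
```

Emit:
{"method": "drive_tool", "body": {
  "rows": [
    {"delta_pos":[-40,-50,60],"rotation":[0,0,0],"claw":0.42},
    {"delta_pos":[-40,-90,100],"rotation":[0,0,0],"claw":0.42},
    {"delta_pos":[-40,-90,120],"rotation":[0,0,0],"claw":0.42},
    {"delta_pos":[-40,-90,120],"rotation":[0,0,0],"claw":0.42}
  ]
}}

```text
time_s: 25.1
position: [0.4559, -0.2533, 0.5038]
ee_rot: [0.508, 0.492, -0.508, 0.493]
ft_force: [0.3, -0.1, -0.3]
width: 0.0381
```

```bash
python3 -c "
from h import *
go(ph(.0,0,.189));c=snap('wrist','w16.png');t=snap('top','t16.png');s=snap('side','s16.png')
cv2.imwrite('pics/tz16.png',cv2.resize(t['frame'][130:360,130:560,::-1],None,fx=1.8,fy=1.8,interpolation=cv2.INTER_CUBIC))"
```

```text
t 25.1 gp [ 0.4561 -0.2534  0.3318] F [ 0.3 -0.1 -0.3] w 0.0381
d mm [ 142.9   92.7 -123.4] rot [-0.004  0.001 -0.001]
```

View pics/w16.png

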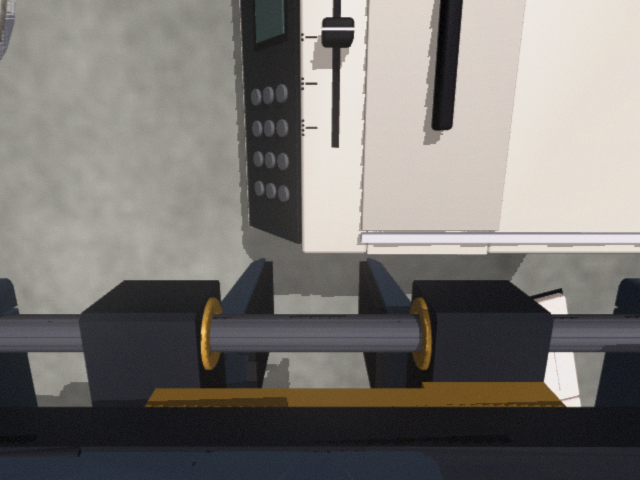

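View pics/s16.png

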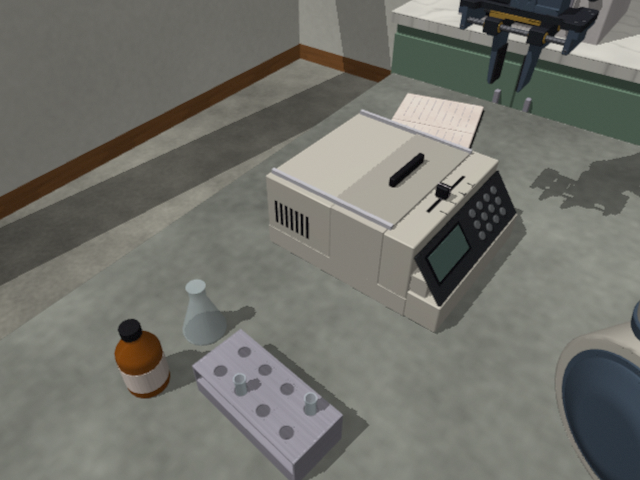

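View pics/tz16.png

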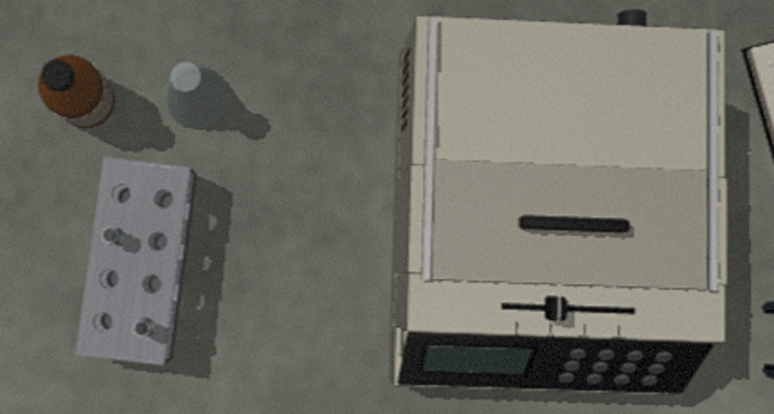

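```bash
python3 - <<'E'
from h import *
c=ld('t16'); f=c['frame'].max(axis=2); 
for nm in ('t0','t3','t16'):
    f=ld({'t0':'top0'}.get(nm,nm))['frame'].max(axis=2)
    k,l,st,ce=cv2.connectedComponentsWithStats((f<45).astype(np.uint8))
    for i in range(1,k):
        if 300<st[i,4]<600 and 410<ce[i][0]<480 and ce[i][1]<280: print(nm,inph(onz(c,*ce[i],.183)).round(4))
w=ld('w16'); print('grip/tick',inph(onz(w,338,30,.185))[1],inph(onz(w,316,37,.16))[1],inph(onz(w,316,83.5,.16))[1])
E
```

```text
t0 [-1.00e-04  2.00e-03  1.83e-01]
t3 [0.1045 0.0014 0.183 ]
t16 [-0.002   0.0019  0.183 ]
grip/tick 0.014764472819526977 0.01580890354525739 -0.016171714286198426
```

```bash
python3 -c "
from h import *
print(bot.job_done())"
```

```text
the job is handed in; nothing more can be done
None
```

I slid the lid back to its stop, moved the capped tube from the rack to the changer's free place, and let it go. I then slid the changer to the 2-dot tick, pushed the lid shut, and handed the job in at about 25 s.

**Tube placement:** It touched the bottom of the bore with about 6 N, at the expected height. Triangulating the cap gave a top height of 155 mm against the expected 156 mm.

**Lid:** It reached both stops at about 17–18 N. In the top view the bar ended about 2 mm further forward than where it started, so the lid had begun slightly ajar. The same view put the bar's travel at about 106.5 mm, against 108 mm, which is within camera error.

**Centring:** The tube leans within its bore clearance, with its cap about 3 mm to +y. I moved the changer back about 1 mm so that the tube's middle lies in the light. The grip now reads about 14.8–15.2 mm instead of exactly 16 mm, which I estimate leaves the tube's middle within about 1 mm of the light path. I could not check that once the lid was shut.

**Disagreements:** The cameras differed by 2–3 mm in absolute x. I went by the wrist view and by where the fingers made contact.

**Other items:** The other tubes, the flask and the bottle looked unmoved in the last views, and the arm was clear of everything.

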